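# Clamp a brittle bone section in the stage vice under the microscope

### The job

Take the tall bone section from the cork board, stand it upright on the floor of the small vice under the microscope, midway across the jaws, and let go; then push the sliding jaw in until its sprung pad holds the bone against the fixed jaw with about 5 N, and leave it so. The bone is brittle: grip it with less than 40 N, set it down softly and never let the jaw press on it with more than 10 N. Leave everything else where it is.

Things in the scene. Friction and masses are not known exactly. Their poses are not given: they have to be found in the camera images.
- bone_center (a point): Centre, half-way up, of the tall bone section: pale dull fossil bone sawn flat at both ends, standing on end on the cork board (top 8 mm above the table). 44 mm high; egg-shaped in plan, 34 mm wide across its own y (rounded sides), 45 to 52 mm long along its own x, with an uneven ridge on its -x side; z is up. It may stand at any of the three places on the board.
- bone: The tall bone section itself, origin at the centre of its underside. 0.06 to 0.12 kg. Brittle: it breaks if gripped with more than 45 N (each finger), if the jaw presses it with more than 10 N, or it meets the vice with more than 25 N.
- vice_floor (a point): Point on the steel floor of the vice, below the microscope's optical axis, 53 mm above the table. x runs along the vice from sliding jaw to fixed jaw, z up. Floor: x from -125 to +40 mm, 28 mm to each side; the bone stands on it, narrow way across y. The fixed jaw is 26 mm wide, 22 mm high, its face at x = +24 mm.
- lens (a point): Centre of the underside of the microscope's black-rimmed objective (radius 28 mm; the head above is wider, 38 mm from 58 mm up). It hangs 149 mm straight above the vice floor point, so a hand gets to the floor only tilted about 35 to 45 degrees, leaning in from the vice's -x side. The column stands 165 mm off on the +y side.
- vice: The whole vice, with floor, fixed jaw and sliding jaw, fixed on the microscope's white base (top 45 mm above the table, reaching 135 mm to either side along x). Origin 8 mm below the floor point, same axes.
- jaw_back (a point): Centre of the back of the sliding jaw's steel thumb plate, pushed here towards the vice's +x. Plate 34 mm wide, 1.5 to 27.5 mm above the vice's floor (this point 14.5 mm). Same axes as the vice. At the open end it is at x = -117 mm in the vice's frame; it starts 0 to 20 mm in from there and can travel 78 mm.
- jaw: The sliding jaw with its pad; origin on the vice's floor 19 mm ahead of its back. It slides stiffly (about 10 N) and stays where left. Ahead of it a black pad, 24 mm wide, on a spring: 0.8 N per mm, 15 mm travel. The pad's face stands 45 to 57 mm ahead of the jaw's back, as its set screw happens to be set: feel for it. The push rises above 10 N once the bone is held.
- short_bone: A low bone section, 22 mm high, about 36 by 28 mm, on the cork board; not wanted. Origin at its underside.
- stone: A round grey stone, 46 mm across and 21 mm high, on the cork board; not wanted. Origin at its underside.
- forceps: Steel forceps, 125 mm long, 6 mm high, lying; bystander. Origin at its middle, on the table.
Things that resemble listed ones, but are neither listed nor needed, are in the scene too. Leave any blue, purple or turquoise look-alike of the bone alone.

How it is judged (in metres and radians):
On the way:
1. the bone stands upright on the vice's floor between the jaws, released (x of bone_center in the frame of vice_floor between -0.05 and 0.015 m and y of bone_center in the frame of vice_floor between -0.01 and 0.01 m and z of bone_center in the frame of vice_floor between 0.018 and 0.026 m and angle between bone_center's own z axis and vertical below 0.1 rad and contact force between bone and the fingers below 0.05 N), for 0.2 s.
At the end, for the whole second after the job is handed in: The bone stands upright (within 6 degrees) and at rest on the vice's floor, its centre within 10 mm of the vice's middle line, held by the sliding jaw's pad with 2 to 9 N (x of bone_center in the frame of vice_floor between -0.05 and 0.015 m and y of bone_center in the frame of vice_floor between -0.01 and 0.01 m and z of bone_center in the frame of vice_floor between 0.018 and 0.026 m and angle between bone_center's own z axis and vertical below 0.1 rad and contact force between bone and jaw between 2 and 9 N and linear speed of bone below 0.01 m/s); the robot touches nothing.
It fails at once if the jaw presses on the bone with more than 10 N (contact force between bone and jaw above 10 N).
It fails at once if the bone is gripped with more than 45 N on each finger, 90 N over both (contact force between bone and the fingers above 90 N).
It fails at once if the bone is set down or pressed on the vice with more than 25 N (contact force between bone and vice above 25 N).
It fails at once if something else is moved more than 20 mm (distance of any of short_bone, stone, forceps from where it was at the start of the episode above 0.02 m).
It also fails if it takes over 72 s, if anything falls off the work surface, if the arm or the gripper's body presses on something with over 40 N, if the wrist force passes 120 N, or if a joint passes its speed limit or range.

### The arm

A 7-joint arm with a two-finger parallel gripper is mounted at the origin on the work surface. World frame = base frame: x ahead of the robot, y to its left, z up, the work surface at z = 0. Lengths are in mm, angles in rad, forces in N, time in s.
With the tool pointing down it reaches from about 400 to 925 mm from the base axis. Payload 4.1 kg.
Tool frame: the origin (TCP) lies midway between the tips of the shut fingers; the grasp point (between the pads) lies 19 mm behind it; z points along the fingers, y is the line along which they close (so a half turn about z gives the same grasp; the last joint's range is limited). The gripper opens to 85 mm and grips with 20 to 120 N. Pads are 22 mm wide; open, the fingers measure 114 mm over their backs; the gripper's body (76 mm by 85 mm) begins 54 mm behind the grasp point. The pads swing forward as they close: fully open they stand 13 mm farther back than shut.
Start: joints at [1.029, 0.398, 0.045, 1.537, -0.019, 1.207, -0.051], TCP at [278.546, -587.329, 231.347] pointing down, gripper open.
Joint ranges: [-2.82, 2.82], [-0.49, 2.23], [-1.37, 1.46], [0, 2.46], [-1.36, 4.5], [0.23, 2], [-2.94, 2.94]. Speed limits (rad/s): [2.57, 2.57, 3.14, 3.14, 3.14, 3.14, 3.14].

### API

Orientations are given as a rotation vector (axis times angle).
In Python, from bench import * gives the robot as it stands.
- The arm moves only by the tool apply_moves, never from a script. Its argument "increments" is text: rows parted by semicolons, each of 6 numbers parted by spaces: the shift along the tool's x, y, z in mm, then the turn, a rotation vector about the tool's x, y, z in rad. In form: dx dy dz ax ay az; .... A call has 1 to 12 rows; each row shifts and turns the commanded pose from where the row before left it, along the tool's axes as they then stand; what a row does not reach is not made up. A row lasts 1/12 s, in which the tool goes at most 41.7 mm and 7.16 degrees, less where a joint would pass 70% of its speed; a pose out of reach is approached as far as the arm can. A call with a gripper value outside its range is refused whole. "fingers" is the opening in per cent of the stroke, from 0 (shut) to 100 (fully open), set as the call begins (left out, the last holds). The fingers move at their own pace and stop on an object; "force" is the grip in N (left out, the last holds). Time passes only in rows, so rows that do not move let the fingers close. It gives the time, the measured TCP pose, the force, the opening and the grip force at its end, in the units of the state.
- get_obs(): the state, without advancing time (a new reading comes with each control period).
- camera(name): name is "side" or "top"; returns a dict with "frame" (400x640x3 uint8, blue, green, red), "depth" (400x640 float32, mm along the optical axis (not along the pixel's ray), 0 where there is no reading), "fx", "fy", "cx", "cy" (pixels), "dist" ([k1, k2, p1, p2, k3] as OpenCV has them; the pictures are not rectified), "cam_to_world" (4x4, takes a point from camera to world coordinates). Camera axes: x right, y up, looking along -z (the intrinsics and any distortion apply to the point x, -y, -z); pixel columns grow to the right and rows downward; lengths in mm; the calibration is good to about 2 mm. A picture is of the moment at which its call begins.
- finish_job(): hands the job in; it is judged then, once.
The state is a dict: "clock": time; "joint_positions": joint angles; "qvel": joint speeds; "tau": joint torques, N m; "position": TCP position; "ee_rot": TCP orientation; "wrist_force": force on the tool from outside, world axes, zero at the start; "moment": the same for the moment, N m; "width": finger opening in mm; "grip_force": force on a finger pad.
Only numpy, scipy, OpenCV 4.12 (cv2) and the standard library are available. Lean on these libraries where they do the work, as an engineer would, in place of code of your own. Each camera call takes 0.05 s, during which the arm holds its last target. There are 200 camera calls.

## Working session

There is one attempt and no reset: what is moved stays moved. The work goes in short steps, Python scripts to look and compute and a tool call to move; the robot and the scene stay as the last step left them, time stands still between calls to the robot, and variables do not carry over. Pictures are saved under pics/ and viewed, at most 10 in all, crops included, and the job is handed in when it is done.

Besides the shell and the picture viewer there is one more tool, called after "Emit:" as a command line: name --argument value ..., lists and objects as JSON in quotes. apply_moves: Moves the arm, as the interface text tells. Its arguments: {"type":"object","properties":{"increments":{"type":"string"},"fingers":{"type":"number"},"force":{"type":"number"}},"required":["increments"]}

```bash
mkdir -p pics; ls; python3 - <<'E'
from bench import *
import cv2, numpy as np
o=get_obs(); print({k:np.round(v,3).tolist() for k,v in o.items()})
for n in("side","top"):
    c=camera(n); cv2.imwrite(f"pics/{n}0.png",c["frame"]); np.savez(f"{n}0.npz",**c)
    print(n,c["fx"],c["fy"],c["cx"],c["cy"],c["dist"],np.round(c["cam_to_world"],3).tolist())
E
```

```text
pics
{'clock': 0.0, 'joint_positions': [1.029, 0.399, 0.045, 1.538, -0.019, 1.207, -0.051], 'qvel': [-0.001, -0.001, 0.001, -0.001, -0.001, -0.001, 0.001], 'tau': [-0.0, -47.512, 1.365, -25.422, 0.011, 0.009, -0.0], 'position': [278.277, -586.704, 230.241], 'ee_rot': [-3.063, -0.69, 0.001], 'wrist_force': [-0.165, 0.308, 0.507], 'moment': [0.026, 0.04, -0.011], 'grip_force': 0.0, 'width': 85.259}
side 510.3266061679564 510.3266061679564 318.34038176522915 192.51595683360586 [-0.10167407  0.          0.          0.          0.        ] [[0.997, 0.065, -0.044, 520.962], [-0.077, 0.673, -0.736, -1031.093], [-0.018, 0.737, 0.676, 957.469], [0.0, 0.0, 0.0, 1.0]]
top 397.6065941614513 397.6065941614513 322.5977309419625 194.67861229404218 [-0.00856897  0.          0.          0.          0.        ] [[-0.005, 0.998, -0.057, 500.813], [-1.0, -0.006, -0.016, -133.199], [-0.016, 0.057, 0.998, 967.592], [0.0, 0.0, 0.0, 1.0]]
```

View pics/side0.png

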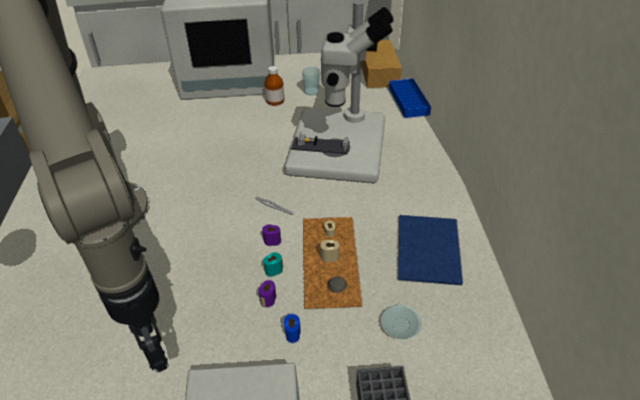

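View pics/top0.png

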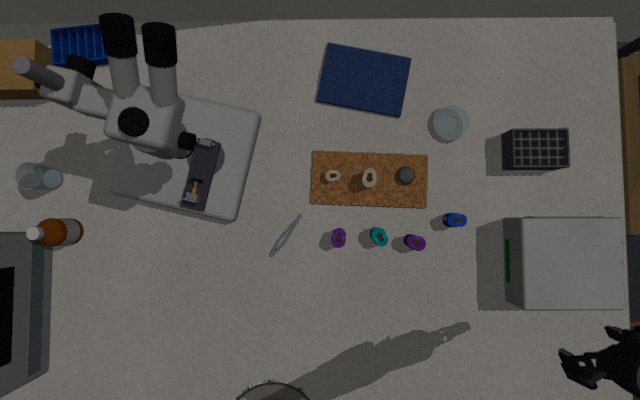

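Side view: pale candidates on the cork are a small section at (330,228), the tall one at (329,250) and the grey stone at (338,284). The coloured look-alikes are purple (272,235) and (267,293), teal (273,264) and blue (292,327). In the top view the tall bone is at (369,178) and the vice runs from about (195,195) to (207,145). I choose the section at (329,250) side / (369,178) top and check it in a crop.

```bash
cat > h.py <<'E'
import numpy as np, cv2
def und(c,uv):
    K=np.array([[c["fx"],0,c["cx"]],[0,c["fy"],c["cy"]],[0,0,1]],float)
    return cv2.undistortPoints(np.array(uv,float).reshape(-1,1,2),K,np.array(c["dist"],float)).reshape(-1,2)
def ray(c,uv):
    n=und(c,uv); T=np.array(c["cam_to_world"])
    d=np.c_[n[:,0],-n[:,1],-np.ones(len(n))]@T[:3,:3].T
    return T[:3,3],d
def cloud(c):
    v,u=np.mgrid[0:400,0:640]; o,d=ray(c,np.c_[u.ravel(),v.ravel()])
    return (o+d*np.asarray(c["depth"]).reshape(-1,1)).reshape(400,640,3)
def tri(c1,uv1,c2,uv2):
    o1,d1=ray(c1,[uv1]);o2,d2=ray(c2,[uv2]);d1,d2=d1[0],d2[0]
    s=np.linalg.lstsq(np.c_[d1,-d2],o2-o1,rcond=None)[0]
    p,q=o1+s[0]*d1,o2+s[1]*d2
    return (p+q)/2,np.linalg.norm(p-q)
def load(n): return dict(np.load(n))
E
python3 - <<'E'
from h import *
T,S=load("top0.npz"),load("side0.npz")
def crop(c,u0,v0,w,h,s): return cv2.resize(c["frame"][v0:v0+h,u0:u0+w],None,fx=s,fy=s,interpolation=cv2.INTER_CUBIC)
a=crop(T,160,120,100,100,3.8 and 4)[:300]; a=crop(T,160,130,100,75,4); b=crop(T,310,140,100,75,4)
c=crop(S,280,110,100,75,4); d=crop(S,290,210,100,75,4)
cv2.imwrite("pics/crops.png",np.vstack([np.hstack([a,b]),np.hstack([c,d])]))
for n,c,(u,v) in(("top",T,(369,178)),("side",S,(329,250))):
    P=cloud(c); 
    for du,dv in((0,0),(-6,0),(6,0),(0,-6),(0,6),(0,-8)): print(n,u+du,v+dv,np.round(P[v+dv,u+du]))
    Q=P.reshape(-1,3); b0=P[v,u]
    m=(np.hypot(*(Q[:,:2]-b0[:2]).T)<45)
    for lo,hi in((-5,20),(20,42),(42,48),(48,58),(58,80)):
        k=m&(Q[:,2]>lo)&(Q[:,2]<hi); 
        if k.sum()>5: print(lo,hi,k.sum(),np.round(np.median(Q[k],0),1),cv2.minAreaRect(Q[k,:2].astype(np.float32)))
for u,v in((195,197),(200,180),(203,165),(207,145),(212,145),(240,120),(230,200)): print("T",u,v,np.round(cloud(T)[v,u]))
for u,v in((336,100),(310,145),(330,145),(345,146)): print("S",u,v,np.round(cloud(S)[v,u]))
E
```

```text
top 369 178 [ 591. -226.   50.]
top 363 178 [ 591. -212.   52.]
top 375 178 [ 591. -240.   50.]
top 369 172 [ 605. -226.   51.]
top 369 184 [ 577. -226.   48.]
top 369 170 [ 609. -226.   53.]
-5 20 827 [ 587.8 -221.5    7.4] ((590.53173828125, -225.98583984375), (87.4651870727539, 88.04309844970703), 89.92980194091797)
20 42 21 [ 577.  -213.4   33.2] ((585.9581298828125, -215.62826538085938), (38.921234130859375, 13.64404582977295), 24.271316528320312)
42 48 6 [ 576.3 -222.1   44.6] ((590.9315185546875, -223.40750122070312), (18.657211303710938, 38.66520309448242), 73.80148315429688)
48 58 226 [ 591.8 -226.2   51.4] ((593.1298217773438, -226.20159912109375), (42.078975677490234, 32.76667404174805), 0.5934832096099854)
side 329 250 [ 590. -242.   48.]
side 323 250 [ 576. -241.   48.]
side 335 250 [ 605. -241.   45.]
side 329 244 [ 592. -226.   50.]
side 329 256 [ 590. -246.   31.]
side 329 242 [ 592. -222.   53.]
-5 20 657 [ 587.4 -251.1    7.1] ((589.312744140625, -247.07691955566406), (80.16610717773438, 87.15616607666016), 82.98965454101562)
20 42 131 [ 592.5 -242.5   31. ] ((590.267578125, -237.54415893554688), (26.10588836669922, 46.39374542236328), 76.77737426757812)
42 48 36 [ 590.1 -241.3   45.9] ((593.7047729492188, -233.97157287597656), (42.18490219116211, 28.06726837158203), 13.60486888885498)
48 58 170 [ 592.8 -230.2   51.1] ((593.7649536132812, -230.23373413085938), (37.56769561767578, 42.64225387573242), 85.54283142089844)
T 195 197 [548. 169.  77.]
T 200 180 [587. 159.  72.]
T 203 165 [623. 159.  53.]
T 207 145 [666. 144.  74.]
T 212 145 [670. 138.  57.]
T 240 120 [732.  76.  41.]
T 230 200 [542.  98.  43.]
S 336 100 [644. 127. 223.]
S 310 145 [572. 162.  52.]
S 330 145 [630. 152.  56.]
S 345 146 [671. 131.  65.]
```

View pics/crops.png

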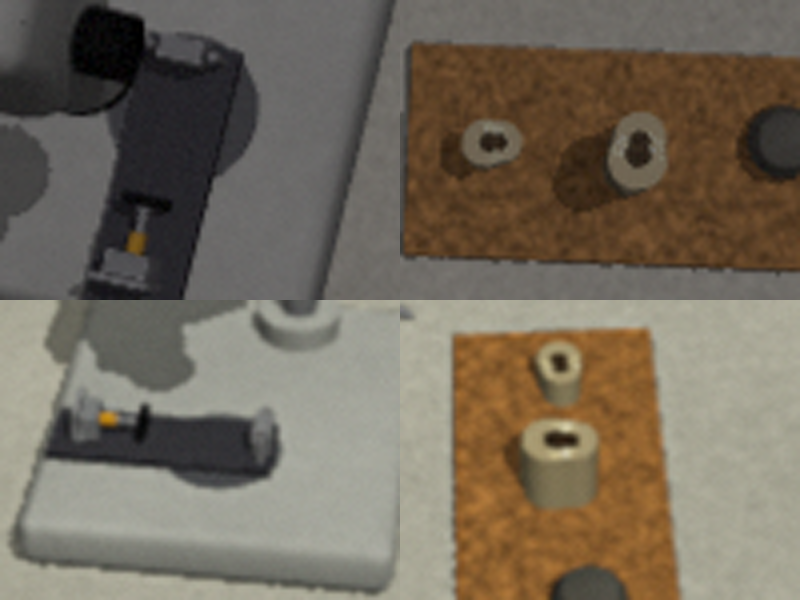

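The crop confirms it. The bone at top (369,178) / side (329,247) is pale, clearly taller than the short one, and its long axis lies nearly along world x. The vice's dark floor, fixed jaw (top crop 180,50) and sliding jaw with its black pad (top crop 146,203; plate 125,270) are all visible. Next I fit the vice.

```bash
python3 - <<'E'
from h import *
T,S=load("top0.npz"),load("side0.npz")
yaw=-.23
for n,c in(("top",T),("side",S)):
    P=cloud(c).reshape(-1,3); g=c["frame"].reshape(-1,3).max(1).astype(int)
    box=(P[:,0]>480)&(P[:,0]<760)&(P[:,1]>60)&(P[:,1]<240)
    for nm,m in (("floor",box&(P[:,2]>48)&(P[:,2]<58)&(g<(60 if n=="top" else 90))),("z62-90",box&(P[:,2]>63)&(P[:,2]<90)),("lens",box&(P[:,2]>196)&(P[:,2]<240))):
        q=P[m]; 
        if len(q)<5: continue
        r=cv2.minAreaRect(q[:,:2].astype(np.float32)); print(n,nm,len(q),np.round(q.mean(0),1),np.round(r[0],1),np.round(r[1],1),round(r[2],1))
        R=np.array([[np.cos(yaw),np.sin(yaw)],[-np.sin(yaw),np.cos(yaw)]]); l=q[:,:2]@R.T
        print("   local x pct",np.round(np.percentile(l[:,0],[0,1,5,50,95,99,100]),1),"y",np.round(np.percentile(l[:,1],[0,1,5,50,95,99,100]),1))
        if nm=="z62-90":
            for lo in range(500,680,6):
                k=(l[:,0]>=lo)&(l[:,0]<lo+6)
                if k.any(): print("    x",lo,k.sum(),"y",np.round([l[k,1].min(),l[k,1].max()],0),"z",np.round([q[k,2].min(),q[k,2].max()],0))
# triangulated checks: bone top centre, pad top, fixed jaw top mid
print(tri(T,(369.3,177.5),S,(330.2,245)))
print("jaw tri",tri(T,(160+181/4,130+48/4),S,(280+263/4,110+113/4)))
print("pad tri",tri(T,(160+146/4,130+203/4),S,(280+144/4,110+107/4)))
# bone yaw from top-view top points by PCA incl. hole
P=cloud(T); Q=P.reshape(-1,3); m=(np.hypot(Q[:,0]-592,Q[:,1]+226)<35)&(Q[:,2]>49)&(Q[:,2]<60)
print("ellipse",cv2.fitEllipse(cv2.convexHull(Q[m,:2].astype(np.float32))), Q[m,:2].min(0),Q[m,:2].max(0))
E
```

```text
top floor 1394 [602.8 164.6  52.6] [602.  164.5] [ 63.4 165.1] 76.0
   local x pct [466.2 467.8 473.  553.7 614.  627.3 631. ] y [264.8 271.6 273.1 296.1 324.8 327.4 329. ]
top z62-90 297 [597.5 166.7  73.3] [609.7 163.3] [ 43.7 145.2] 77.7
   local x pct [483.7 484.1 485.6 516.7 626.4 628.7 628.9] y [277.2 278.5 284.3 298.8 312.9 317.9 320.9]
    x 500 24 y [288. 313.] z [64. 77.]
    x 506 11 y [296. 303.] z [65. 71.]
    x 512 8 y [295. 304.] z [65. 71.]
    x 518 7 y [297. 301.] z [66. 72.]
    x 524 8 y [296. 303.] z [64. 70.]
    x 530 29 y [288. 312.] z [66. 77.]
    x 536 4 y [291. 310.] z [72. 76.]
    x 614 34 y [280. 318.] z [63. 77.]
    x 620 48 y [277. 321.] z [63. 78.]
    x 626 18 y [286. 311.] z [72. 77.]
top lens 81 [622.9 142.7 216.8] [623.  143.8] [ 6.3 34.2] 31.7
   local x pct [563.7 564.1 565.  573.8 583.2 586.2 588.1] y [272.2 273.2 273.8 279.4 293.  295.8 296.2]
side floor 524 [605.6 156.7  51.9] [601.3 157.6] [ 77.5 164.6] 76.6
   local x pct [467.2 468.8 474.6 558.1 618.7 630.  631.8] y [251.7 265.5 268.2 288.2 319.1 324.6 329.4]
side z62-90 157 [594.  162.
[... 438 characters left out ...]
.] z [67. 75.]
    x 620 27 y [272. 318.] z [63. 75.]
    x 626 13 y [281. 309.] z [64. 74.]
side lens 248 [642.8 135.2 220.6] [643.2 141.6] [36.4 54.7] 85.9
   local x pct [564.2 565.1 569.2 595.2 617.3 619.1 619.6] y [266.7 267.2 269.8 276.7 293.3 301.8 306.8]
(array([ 593.36812937, -227.25215427,   47.87767216]), np.float64(2.261353666327197))
jaw tri (array([673.38337867, 146.00860367,  80.55972325]), np.float64(2.5353130176945244))
pad tri (array([587.33632954, 165.78524474,  77.60346016]), np.float64(5.806092388515287))
ellipse ((592.4010009765625, -226.4908447265625), (33.78591537475586, 44.19020462036133), 81.63041687011719) [ 572.03687632 -242.36509011] [ 614.12655475 -209.86711431]
```

```bash
cat > plan.py <<'E'
# plan.py gx gy gz yaw tilt back : grasp point, heading, tilt (rad), distance backed off; prints rows
import sys; from bench import *; from h import *
from scipy.spatial.transform import Rotation as Ro
from scipy.linalg import logm
gx,gy,gz,yaw,tilt,back=map(float,sys.argv[1:7])
o=get_obs(); T0=np.eye(4); T0[:3,:3]=Ro.from_rotvec(o["ee_rot"]).as_matrix(); T0[:3,3]=o["position"]
T1=np.eye(4); c,s=np.cos(tilt),np.sin(tilt)
T1[:3,:3]=Ro.from_euler("z",yaw).as_matrix()@np.array([[c,0,s],[0,-1,0],[s,0,-c]])
T1[:3,3]=np.array([gx,gy,gz])+(19-back)*T1[:3,2]
D=np.linalg.inv(T0)@T1; L=np.real(logm(D)); v=L[:3,3]; w=np.array([L[2,1],L[0,2],L[1,0]])
n=int(np.ceil(max(np.linalg.norm(v)/36,np.linalg.norm(w)/.1,1)))
print("clock",round(o["clock"],2),"pos",np.round(T0[:3,3],1),"->",np.round(T1[:3,3],1),"q",np.round(o["joint_positions"],2),"F",np.round(o["wrist_force"],1))
print("total v",np.round(v,1),"w",np.round(w,3),"rel",np.round(D[:3,3],1)); print(n,"rows of",np.round(v/n,1),np.round(w/n,4))
E
python3 plan.py 592.5 -227 36 -.145 .7 110; python3 - <<'E'
from h import *
P=cloud(load("top0.npz")).reshape(-1,3); m=(P[:,1]<-450)&(P[:,2]>30)&(P[:,0]>250)&(P[:,0]<520)&(P[:,2]<400)
q=P[m]; k=q[:,0]>330; print(np.percentile(q[k],[2,50,98],axis=0).round())
E
```

```text
clock 0.1 pos [ 278.3 -586.8  230.4] -> [ 534.5 -218.5  105.6] q [ 1.03  0.4   0.05  1.54 -0.02  1.21 -0.05] F [-0.3 -0.2 -0. ]
total v [ 259.9 -339.1  218. ] w [-0.207  0.68   0.563] rel [ 389.3 -222.7  125.1]
14 rows of [ 18.6 -24.2  15.6] [-0.0148  0.0486  0.0402]
[[ 334. -762.   41.]
 [ 415. -644.   99.]
 [ 497. -549.  102.]]
```

Emit:
apply_moves --increments "18.6 -24.2 15.6 -0.0148 0.0486 0.0402; 18.6 -24.2 15.6 -0.0148 0.0486 0.0402; 18.6 -24.2 15.6 -0.0148 0.0486 0.0402; 18.6 -24.2 15.6 -0.0148 0.0486 0.0402; 18.6 -24.2 15.6 -0.0148 0.0486 0.0402; 18.6 -24.2 15.6 -0.0148 0.0486 0.0402; 18.6 -24.2 15.6 -0.0148 0.0486 0.0402; 18.6 -24.2 15.6 -0.0148 0.0486 0.0402; 18.6 -24.2 15.6 -0.0148 0.0486 0.0402; 18.6 -24.2 15.6 -0.0148 0.0486 0.0402; 18.6 -24.2 15.6 -0.0148 0.0486 0.0402; 18.6 -24.2 15.6 -0.0148 0.0486 0.0402" --fingers 60 --force 25

```text
clock: 1.1
position: [463.8, -263.7, 103.8]
ee_rot: [2.973, -0.048, 0.896]
wrist_force: [1.2, -0.4, 0.4]
width: 51.6
grip_force: 0.0
```

```bash
python3 plan.py 592.5 -227 36 -.145 .7 110
```

```text
clock 1.1 pos [ 463.8 -263.7  103.8] -> [ 534.5 -218.5  105.6] q [ 0.9   0.18 -0.3   2.33 -1.1   0.26  0.04] F [ 1.2 -0.4  0.4]
total v [ 54.5 -51.5  37.7] w [-0.042  0.113  0.099] rel [ 59.  -47.9  35.5]
3 rows of [ 18.2 -17.2  12.6] [-0.014   0.0376  0.0331]
```

Emit:
apply_moves --increments "18.2 -17.2 12.6 -0.014 0.0376 0.0331; 18.2 -17.2 12.6 -0.014 0.0376 0.0331; 18.2 -17.2 12.6 -0.014 0.0376 0.0331; 0 0 0 0 0 0"

```text
clock: 1.43
position: [524.7, -231.5, 127.4]
ee_rot: [2.946, -0.153, 0.994]
wrist_force: [0.1, 1.3, 0.2]
width: 51.6
grip_force: 0.0
```

```bash
python3 plan.py 592.5 -227 36 -.145 .7 110;python3 plan.py 592.5 -227 36 -.145 .7 0; python3 - <<'E'
from bench import *; import cv2,numpy as np
c=camera("side"); np.savez("side1.npz",**c); t=camera("top"); np.savez("top1.npz",**t)
a=cv2.resize(c["frame"][170:310,240:400],None,fx=2.5*2,fy=5); b=cv2.resize(t["frame"][120:260,300:460],None,fx=5,fy=5)
cv2.imwrite("pics/pre.png",cv2.resize(np.hstack([a,b]),(800,350)))
E
```

```text
clock 1.43 pos [ 524.7 -231.5  127.4] -> [ 534.5 -218.5  105.6] q [ 0.46  0.17  0.01  2.31 -1.36  0.23  0.08] F [0.1 1.3 0.2]
total v [ -7.3 -14.   22.1] w [-0.03   0.05   0.031] rel [ -6.5 -13.8  22.5]
1 rows of [ -7.3 -14.   22.1] [-0.03    0.0497  0.0308]
clock 1.43 pos [ 524.7 -231.5  127.4] -> [ 604.6 -228.8   21.5] q [ 0.46  0.17  0.01  2.31 -1.36  0.23  0.08] F [0.1 1.3 0.2]
total v [ -4.6 -12.4 132.1] w [-0.03   0.05   0.031] rel [ -1.1 -10.4 132.3]
4 rows of [-1.1 -3.1 33. ] [-0.0075  0.0124  0.0077]
```

View pics/pre.png

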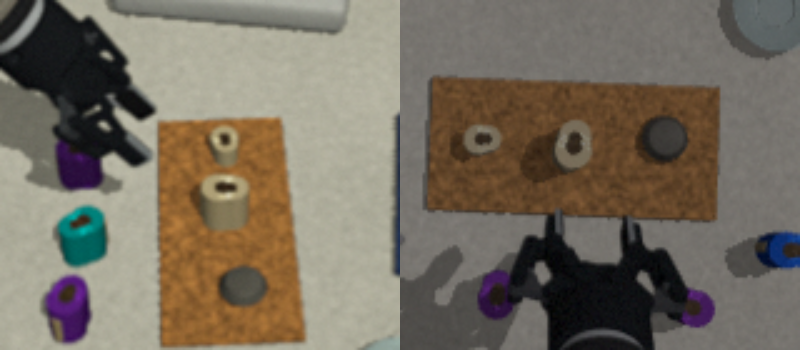

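The crop shows the gripper level behind the bone (bone at 225,200 in the left half and 575,145 in the right), but joints 5 and 6 sit at their limits. I'll identify the kinematics to choose a better wrist branch.

```bash
cat > fit.py <<'E'
from h import *; import itertools
from scipy.spatial.transform import Rotation as Ro
from scipy.optimize import least_squares
def fk(q,p,s):
    d,e0,f0,e1,f1,a,e2,f2,b,e3,f3,L,c=p
    R=Ro.from_euler; M=np.eye(3); t=np.array([0,0,d])
    steps=[("z",s[0]*q[0],(e0,f0,0)),("y",q[1],(e1,f1,a)),("z",s[1]*q[2],(0,0,0)),("y",q[3],(e2,f2,b)),("z",s[2]*q[4],(0,0,0)),("y",q[5],(e3,f3,L)),("z",s[3]*q[6]+c,(0,0,0))]
    for ax,an,tr in steps:
        M=M@R(ax,an).as_matrix(); t=t+M@np.array(tr)
    return M,t
E
python3 - <<'E'
from fit import *; from bench import *
o=get_obs()
data=[([1.029,.399,.045,1.538,-.019,1.207,-.051],[278.3,-586.8,230.3],[-3.063,-.69,.001]),
([.90,.18,-.30,2.33,-1.10,.26,.04],[463.8,-263.7,103.8],[2.973,-.048,.896]),
(list(o["joint_positions"]),list(o["position"]),list(o["ee_rot"]))]
print(np.round(o["joint_positions"],3))
best=[]
for s in itertools.product((1,-1),repeat=4):
  for c0 in (0,1.57,3.14,-1.57):
    def res(p):
        r=[]
        for q,x,w in data:
            M,t=fk(q,p,s); r+=list((t-x)/5); r+=list((Ro.from_matrix(M).inv()*Ro.from_rotvec(w)).as_rotvec()/.01)
        return np.array(r+list(np.array([p[1],p[2],p[3],p[4],p[6],p[7],p[9],p[10]])/100))
    k=least_squares(res,[340,0,0,0,0,400,0,0,400,0,0,250,c0]); best.append((k.cost,s,np.round(k.x,2),np.round(res(k.x)[:18],1)))
best.sort(key=lambda b:b[0])
for b in best[:3]: print(b)
E
```

```text
[ 0.479  0.17   0.004  2.31  -1.36   0.228  0.083]
(np.float64(0.2995786315941506), (-1, -1, -1, -1), array([ 2.4697e+02, -6.1600e+00, -8.4700e+00, -3.5200e+00, -8.4700e+00,
        5.3526e+02,  9.0000e-02, -2.9380e+01,  4.8520e+02,  3.1100e+00,
        3.6800e+00,  3.3816e+02,  1.5700e+00]), array([-0. ,  0. , -0. , -0. , -0. , -0.1, -0. ,  0. ,  0.2,  0.6, -0.2,
        0.2,  0. , -0. , -0.2,  0. , -0. , -0. ]))
(np.float64(0.299578631598369), (-1, -1, -1, -1), array([ 2.4697e+02, -6.1600e+00, -8.4700e+00, -3.5200e+00, -8.4700e+00,
        5.3526e+02,  9.0000e-02, -2.9380e+01,  4.8520e+02,  3.1100e+00,
        3.6800e+00,  3.3816e+02,  1.5700e+00]), array([-0. ,  0. , -0. , -0. , -0. , -0.1, -0. ,  0. ,  0.2,  0.6, -0.2,
        0.2,  0. , -0. , -0.2,  0. , -0. , -0. ]))
(np.float64(0.2995786316028925), (-1, -1, -1, -1), array([ 2.4698e+02, -6.1600e+00, -8.4700e+00, -3.5200e+00, -8.4700e+00,
        5.3526e+02,  9.0000e-02, -2.9380e+01,  4.8520e+02,  3.1100e+00,
        3.6800e+00,  3.3816e+02,  1.5700e+00]), array([-0. ,  0. , -0. , -0. , -0. , -0.1, -0. ,  0. ,  0.2,  0.6, -0.2,
        0.2,  0. , -0. , -0.2,  0. , -0. , -0. ]))
```

```bash
cat >> fit.py <<'E'
P=[246.97,-6.16,-8.47,-3.52,-8.47,535.26,.09,-29.38,485.2,3.11,3.68,338.16,1.57]; S=(-1,-1,-1,-1)
lo=np.array([-2.82,-.49,-1.37,0,-1.36,.23,-2.94]); hi=np.array([2.82,2.23,1.46,2.46,4.5,2,2.94])
def target(g,yaw,tilt,back,flip=0):
    c,s=np.cos(tilt),np.sin(tilt)
    R=Ro.from_euler("z",yaw).as_matrix()@np.array([[c,0,s],[0,-1,0],[s,0,-c]])
    return R@np.diag([1-2*flip,1-2*flip,1]), np.array(g)+(19-back)*R[:,2]
def ik(R,t,q0,m=.0):
    def res(q):
        M,x=fk(q,P,S); return np.r_[(x-t)/5,(Ro.from_matrix(M).inv()*Ro.from_matrix(R)).as_rotvec()/.02, .05*(q-(lo+hi)/2)/(hi-lo)]
    k=least_squares(res,np.clip(q0,lo+m+.01,hi-m-.01),bounds=(lo+m,hi-m)); return k.x,np.abs(k.fun[:6]).max()
E
cat > s.py <<'E'
from fit import *
rng=np.random.default_rng(0)
for nm,g,yaw in(("grasp",(592.5,-227,36),-.145),("place",(639.5,156,81),-.235)):
  for tilt in(.62,.7,.78):
   for back in(0,100):
    for flip in(0,1):
      R,t=target(g,yaw,tilt,back,flip); sols=[]
      for _ in range(25):
        q,e=ik(R,t,rng.uniform(lo,hi),.08)
        if e<.6: sols.append((np.min(np.minimum(q-lo,hi-q)),np.round(q,2)))
      sols.sort(key=lambda x:-x[0]); out=[]
      for m,q in sols:
        if all(np.abs(q-z).max()>.5 for z in out): out.append(q); print(nm,tilt,back,flip,"margin",round(m,2),q)
        if len(out)>=3: break
E
timeout 500 python3 s.py
```

```text
grasp 0.62 0 0 margin 0.22 [-0.44  0.77  1.01  2.24  4.28  0.72  0.34]
grasp 0.62 0 0 margin 0.08 [ 1.35  0.92 -1.29  2.17  1.81  0.65 -2.79]
grasp 0.62 0 1 margin 0.17 [ 1.3   0.83 -1.2   2.17  1.81  0.56  0.29]
grasp 0.62 0 1 margin 0.08 [ 0.07  0.49  0.34  2.22  4.12  0.31 -2.44]
grasp 0.62 100 0 margin 0.08 [ 1.48  0.53 -1.29  2.25  1.4   0.36 -2.58]
grasp 0.62 100 1 margin 0.08 [ 1.48  0.53 -1.29  2.25  1.4   0.36  0.56]
grasp 0.7 0 0 margin 0.18 [-0.3   0.66  0.8   2.28  4.06  0.65  0.63]
grasp 0.7 0 0 margin 0.08 [ 1.04  0.61 -0.8   2.23  2.42  0.31  2.68]
grasp 0.7 0 1 margin 0.21 [ 1.3   0.82 -1.16  2.22  2.07  0.52  0.06]
grasp 0.7 0 1 margin 0.08 [ 0.37  0.48 -0.01  2.25  3.59  0.31 -1.83]
grasp 0.7 100 0 margin 0.09 [-0.08  0.27  0.53  2.37  4.2   0.33  0.67]
grasp 0.7 100 1 margin 0.08 [-0.    0.26  0.44  2.37  4.18  0.31 -2.44]
grasp 0.7 100 1 margin 0.08 [ 1.51  0.54 -1.29  2.32  1.81  0.33  0.18]
grasp 0.78 0 0 margin 0.15 [-0.12  0.6   0.57  2.31  3.81  0.63  0.94]
grasp 0.78 0 1 margin 0.19 [ 1.18  0.71 -0.96  2.27  2.51  0.45 -0.44]
grasp 0.78 0 1 margin 0.16 [ 0.7
[... 485 characters left out ...]
1 margin 0.35 [-0.22  0.26 -0.41  2.11  1.08  0.63 -0.11]
place 0.7 0 0 margin 0.33 [-0.08  0.49 -0.53  2.1   1.59  0.68  2.61]
place 0.7 0 1 margin 0.36 [-0.04  0.5  -0.58  2.1   1.59  0.71 -0.52]
place 0.7 100 0 margin 0.14 [-0.21  0.27 -0.47  2.17  1.29  0.66  2.8 ]
place 0.7 100 1 margin 0.29 [-0.26  0.26 -0.41  2.17  1.28  0.65 -0.34]
place 0.78 0 0 margin 0.32 [-0.19  0.49 -0.44  2.14  1.73  0.71  2.43]
place 0.78 0 0 margin 0.08 [-1.5   1.16  1.38  2.21  4.37  0.51 -0.76]
place 0.78 0 1 margin 0.32 [-0.11  0.51 -0.54  2.14  1.74  0.76 -0.69]
place 0.78 100 0 margin 0.24 [-0.31  0.28 -0.41  2.22  1.46  0.7   2.58]
place 0.78 100 1 margin 0.24 [-0.31  0.28 -0.41  2.22  1.46  0.7  -0.56]
```

```bash
cat > sim.py <<'E'
from fit import *
def jac(q):
    M,t=fk(q,P,S); J=np.zeros((6,7))
    for i in range(7):
        h=np.zeros(7);h[i]=1e-5; M2,t2=fk(q+h,P,S); J[:3,i]=(t2-t)/1e-5/300; J[3:,i]=Ro.from_matrix(M2@M.T).as_rotvec()/1e-5
    return M,t,J
def go(q,R,t,n=25,lam=1e-3):
    """straight line in position, slerp in orientation; min-norm DLS with clamps"""
    M0,t0=fk(q,P,S); w=(Ro.from_matrix(R@M0.T)).as_rotvec(); mm=9
    for k in range(1,n+1):
        Rk=Ro.from_rotvec(w*k/n).as_matrix()@M0; tk=t0+(t-t0)*k/n
        for _ in range(3):
            M,x,J=jac(q); e=np.r_[(tk-x)/300,Ro.from_matrix(Rk@M.T).as_rotvec()]
            q=np.clip(q+J.T@np.linalg.solve(J@J.T+lam*np.eye(6),e),lo,hi)
        mm=min(mm,np.min(np.minimum(q-lo,hi-q)))
    M,x,J=jac(q); return q,mm,np.linalg.norm(x-t)
E
cat > t1.py <<'E'
from sim import *
q=np.array([1.029,.399,.045,1.538,-.019,1.207,-.051])
M=fk(q,P,S)[0]
# check against what the arm did
v=np.array([18.6,-24.2,15.6]);w=np.array([-.0148,.0486,.0402])
Rr,x=M.copy(),np.array([278.3,-586.8,230.3]); qq=q
for _ in range(12):
    x=x+Rr@v; Rr=Rr@Ro.from_rotvec(w).as_matrix(); qq,_,_=go(qq,Rr,x,3)
print("sim",np.round(qq,2),"real [.90 .18 -.30 2.33 -1.10 .26 .04]")
qn=np.array([.479,.17,.004,2.31,-1.36,.228,.083])
E
cat >> t1.py <<'E'
def run(q,wps):
    for (g,yaw,tilt,flip) in wps:
        R,t=target(g,yaw,tilt,0,flip); q,m,e=go(q,R,t); print(g,yaw,tilt,np.round(q,2),"margin",round(m,2),"err",round(e,1))
    return q
for nm,q0,pre in(("fromnow",qn,[((500,-230,260),-.145,.2,0),((520,-230,280),-.145,0,0)]),):
  q1=run(q0,pre)
  for dy in (-1.2,-2.0,-2.8):
    print("via yaw",dy); q=run(q1,[((520,-230,280),-.145+dy,0,0),((560,-230,260),dy-.145+ (np.pi),.35,1),((592.5,-227,150),-.145,.7,1),((592.5,-227,36),-.145,.7,1),((592.5,-227,160),-.145,.7,1),((560,0,200),-.19,.7,1),((560,175,200),-.235,.7,1),((639.5,156,90),-.235,.7,1)])
E
timeout 500 python3 t1.py
```

```text
sim [ 1.01  0.2  -0.44  2.33 -1.14  0.23  0.05] real [.90 .18 -.30 2.33 -1.10 .26 .04]
(500, -230, 260) -0.145 0.2 [ 0.06  0.11  0.34  1.91 -0.11  0.94 -1.26] margin 0.01 err 0.0
(520, -230, 280) -0.145 0 [ 0.05  0.24  0.35  1.7  -0.09  1.21 -1.3 ] margin 0.56 err 0.0
via yaw -1.2
(520, -230, 280) -1.345 0 [-0.08  0.25  0.51  1.71 -0.13  1.21 -2.46] margin 0.48 err 0.0
(560, -230, 260) 1.7965926535897931 0.35 [ 0.14  0.48  0.46  1.5  -0.45  1.48 -2.24] margin 0.5 err 0.0
(592.5, -227, 150) -0.145 0.7 [ 0.12  0.26  0.29  2.21 -1.36  0.23 -2.94] margin 0.0 err 19.1
(592.5, -227, 36) -0.145 0.7 [ 1.18  0.55 -0.91  2.22 -1.2   0.23  2.94] margin 0.0 err 159.6
(592.5, -227, 160) -0.145 0.7 [ 0.62  0.24 -0.27  2.18 -1.11  0.23  2.88] margin 0.0 err 44.2
(560, 0, 200) -0.19 0.7 [-0.52  0.03  0.28  2.31  1.05  0.31  0.19] margin 0.0 err 0.0
(560, 175, 200) -0.235 0.7 [-0.75  0.15  0.09  2.17  1.04  0.61 -0.15] margin 0.09 err 0.0
(639.5, 156, 90) -0.235 0.7 [-0.71  0.44  0.2   2.12  1.42  0.39 -0.51] margin 0.16 err 0.0
via yaw -2.0
(520, -230, 280) -2.145 0 [-0.38  0.32  0.9   1.72 -0.26  1
[... 750 characters left out ...]
79 -0.91  1.57 -2.94] margin 0.0 err 135.5
(560, -230, 260) 0.19659265358979328 0.35 [-0.65  0.74  1.46  1.93 -1.14  1.31 -2.94] margin 0.0 err 99.1
(592.5, -227, 150) -0.145 0.7 [-0.15  0.29  0.6   2.22 -1.36  0.31 -2.94] margin 0.0 err 30.1
(592.5, -227, 36) -0.145 0.7 [ 1.19  0.56 -0.92  2.23 -1.15  0.23  2.94] margin 0.0 err 161.9
(592.5, -227, 160) -0.145 0.7 [ 0.63  0.24 -0.28  2.18 -1.09  0.23  2.87] margin 0.0 err 44.6
(560, 0, 200) -0.19 0.7 [-0.51  0.03  0.27  2.31  1.05  0.31  0.19] margin 0.0 err 0.0
(560, 175, 200) -0.235 0.7 [-0.74  0.15  0.08  2.17  1.04  0.61 -0.15] margin 0.09 err 0.0
(639.5, 156, 90) -0.235 0.7 [-0.7   0.43  0.19  2.12  1.42  0.39 -0.51] margin 0.16 err 0.0
```

```bash
cat > t2.py <<'E'
from sim import *
qn=np.array([.479,.17,.004,2.31,-1.36,.228,.083])
def show(n,q,m,e): print(n,np.round(q,2),"margin",round(m,2),"err",round(e,1))
for tilt in(.62,.7,.78):
  for tg in((570,-40,200),(620,-60,160),(620,60,200)):
    R,t=target(tg,-.19,tilt,0,1)
    qb,e=ik(R,t,np.array([-.04,.5,-.58,2.1,1.59,.71,-.52]),.1); print("== tilt",tilt,tg,np.round(qb,2),round(e,2))
    R,t=target((500,-230,260),-.145,.1,0,0); q,m,e=go(qn,R,t); show("up",q,m,e)
    qa=q.copy(); mm,ee=9,0
    for k in np.linspace(.1,1,10):
        M,x=fk(qa+(qb-qa)*k,P,S); q,m,e=go(q,M,x,4); mm=min(mm,m); ee=max(e,ee)
    show("B",q,mm,ee)
    for g,y in(((592.5,-227,150),-.145),((592.5,-227,36),-.145),((592.5,-227,130),-.145),(tg,-.19),((570,173,200),-.235),((639.5,156,81),-.235),((580,170,130),-.235)):
        R,t=target(g,y,tilt,0,1); q,m,e=go(q,R,t); show(g,q,m,e)
E
timeout 550 python3 t2.py
```

```text
== tilt 0.62 (570, -40, 200) [ 0.47  0.09 -0.58  2.21  0.7   0.33  0.67] 0.0
up [ 0.04  0.17  0.37  1.84 -0.1   1.05 -1.28] margin 0.01 err 0.0
B [-0.1   0.06  0.    2.23  0.6   0.3   0.76] margin 0.07 err 0.0
(592.5, -227, 150) [ 0.71  0.27 -0.39  2.13 -0.17  0.23  1.96] margin 0.0 err 24.5
(592.5, -227, 36) [ 0.71  0.45 -0.39  2.19 -0.21  0.23  2.05] margin 0.0 err 104.6
(592.5, -227, 130) [ 0.68  0.3  -0.35  2.14 -0.26  0.23  2.04] margin 0.0 err 39.3
(570, -40, 200) [-0.17  0.06  0.07  2.23  0.58  0.3   0.76] margin 0.0 err 0.0
(570, 173, 200) [-0.51  0.17 -0.11  2.11  0.89  0.62  0.05] margin 0.08 err 0.0
(639.5, 156, 81) [-0.52  0.43  0.02  2.08  1.23  0.42 -0.27] margin 0.19 err 0.0
(580, 170, 130) [-0.56  0.29 -0.04  2.15  1.1   0.52 -0.19] margin 0.19 err 0.0
== tilt 0.62 (620, -60, 160) [ 0.52  0.26 -0.63  2.14  1.06  0.33  0.39] 0.0
up [ 0.04  0.17  0.37  1.84 -0.1   1.05 -1.28] margin 0.01 err 0.0
B [ 0.01  0.21 -0.06  2.16  0.74  0.23  0.65] margin 0.0 err 3.1
(592.5, -227, 150) [ 0.96  0.31 -0.68  2.12  0.38  0.23  1.44] margin 0.0 err 17.7
(592.5, -227, 36) [ 1.03  0.6
[... 5187 characters left out ...]

up [ 0.04  0.17  0.37  1.84 -0.1   1.05 -1.28] margin 0.01 err 0.0
B [-0.4   0.16  0.03  2.21  1.38  0.38 -0.22] margin 0.15 err 0.0
(592.5, -227, 150) [ 0.89  0.29 -0.57  2.24  3.33  0.23 -1.51] margin 0.0 err 40.9
(592.5, -227, 36) [ 0.69  0.52 -0.37  2.28  3.2   0.39 -1.34] margin 0.01 err 0.0
(592.5, -227, 130) [ 0.82  0.33 -0.5   2.25  3.29  0.23 -1.47] margin 0.0 err 23.1
(620, 60, 200) [-0.4   0.16  0.03  2.21  1.38  0.38 -0.22] margin 0.0 err 0.0
(570, 173, 200) [-0.58  0.17 -0.11  2.2   1.25  0.65 -0.35] margin 0.17 err 0.0
(639.5, 156, 81) [-0.53  0.46 -0.04  2.16  1.71  0.55 -0.78] margin 0.26 err 0.0
(580, 170, 130) [-0.59  0.31 -0.08  2.23  1.51  0.61 -0.64] margin 0.23 err 0.0
```

```bash
cat > t3.py <<'E'
from sim import *
qn=np.array([.479,.17,.004,2.31,-1.36,.228,.083])
def show(n,q,m,e): print(n,np.round(q,2),"margin",round(m,2),"err",round(e,1))
for T in(.64,.7,.76):
  q=qn; print("==",T)
  for g,y,tl in(((500,-230,240),-.145,.2),((592,-227,140),-.145,-T),((592.5,-227,36),-.145,-T),((592.5,-227,130),-.145,-T),
   ((575,-150,220),.6,-.5),((560,-50,240),1.4,-.5),((550,50,240),2.1,-.5),((540,140,240),2.6,-.5),((560,173,190),2.907,-T),((590,168,120),2.907,-T),((639.5,156,90),2.907,-T),((639.5,156,81),2.907,-T),((580,170,130),2.907,-T),((540,180,200),2.907,-.3)):
    R,t=target(g,y,tl,0,0); q,m,e=go(q,R,t); show((g,y,tl),q,m,e)
E
timeout 550 python3 t3.py
```

```text
== 0.64
((500, -230, 240), -0.145, 0.2) [ 0.05  0.13  0.36  1.93 -0.12  0.89 -1.25] margin 0.01 err 0.0
((592, -227, 140), -0.145, -0.64) [ 0.08  0.86  0.34  1.21 -0.11  1.74 -1.31] margin 0.26 err 0.0
((592.5, -227, 36), -0.145, -0.64) [ 0.09  0.97  0.32  1.25 -0.14  1.59 -1.31] margin 0.27 err 0.0
((592.5, -227, 130), -0.145, -0.64) [ 0.08  0.87  0.34  1.21 -0.12  1.72 -1.31] margin 0.28 err 0.0
((575, -150, 220), 0.6, -0.5) [-0.12  0.55  0.23  1.48  0.19  1.52 -0.93] margin 0.28 err 0.0
((560, -50, 240), 1.4, -0.5) [-0.29  0.34  0.06  1.73  0.45  1.31 -0.58] margin 0.49 err 0.0
((550, 50, 240), 2.1, -0.5) [-0.38  0.2  -0.09  1.92  0.6   1.07 -0.24] margin 0.54 err 0.0
((540, 140, 240), 2.6, -0.5) [-0.42  0.12 -0.18  2.    0.62  0.89  0.06] margin 0.46 err 0.0
((560, 173, 190), 2.907, -0.64) [-0.47  0.17 -0.18  2.14  0.98  0.62 -0.06] margin 0.32 err 0.0
((590, 168, 120), 2.907, -0.64) [-0.48  0.32 -0.12  2.15  1.21  0.53 -0.29] margin 0.3 err 0.0
((639.5, 156, 90), 2.907, -0.64) [-0.45  0.42 -0.07  2.08  1.29  0.47 -0.32] margin 0.24 err 0.0
((639.5, 156, 81), 2.907, -0.64) [-0.46
[... 2237 characters left out ...]
.07 -0.24] margin 0.54 err 0.0
((540, 140, 240), 2.6, -0.5) [-0.41  0.13 -0.19  2.    0.63  0.89  0.06] margin 0.46 err 0.0
((560, 173, 190), 2.907, -0.76) [-0.52  0.17 -0.18  2.21  1.25  0.65 -0.36] margin 0.25 err 0.0
((590, 168, 120), 2.907, -0.76) [-0.51  0.33 -0.14  2.21  1.51  0.6  -0.62] margin 0.25 err 0.0
((639.5, 156, 90), 2.907, -0.76) [-0.47  0.44 -0.1   2.14  1.63  0.55 -0.68] margin 0.25 err 0.0
((639.5, 156, 81), 2.907, -0.76) [-0.47  0.46 -0.1   2.14  1.67  0.56 -0.72] margin 0.32 err 0.0
((580, 170, 130), 2.907, -0.76) [-0.52  0.31 -0.15  2.22  1.47  0.61 -0.59] margin 0.24 err 0.0
((540, 180, 200), 2.907, -0.3) [-0.23  0.2  -0.31  1.96  0.37  0.81  0.57] margin 0.25 err 0.0
```

```bash
python3 plan.py 500 -230 240 -.145 .2 0
```

```text
clock 1.53 pos [ 520.5 -236.2  125.7] -> [ 503.7 -230.5  221.4] q [ 0.48  0.17  0.    2.31 -1.36  0.23  0.08] F [ 0.1 -0.6 -0.2]
total v [ 23.7  -3.8 -95.1] w [-0.016 -0.447  0.03 ] rel [ 43.9  -4.  -86.8]
5 rows of [  4.7  -0.8 -19. ] [-0.0033 -0.0894  0.0061]
```

Emit:
apply_moves --increments "4.7 -0.8 -19 -0.0033 -0.0894 0.006; 4.7 -0.8 -19 -0.0033 -0.0894 0.006; 4.7 -0.8 -19 -0.0033 -0.0894 0.006; 4.7 -0.8 -19 -0.0033 -0.0894 0.006; 4.7 -0.8 -19 -0.0033 -0.0894 0.006; 0 0 0 0 0 0; 0 0 0 0 0 0"

```text
clock: 2.12
position: [516.3, -222.2, 170.4]
ee_rot: [-3.034, 0.159, -0.734]
wrist_force: [-0.3, -0.2, -1.0]
width: 51.4
grip_force: 0.0
```

```bash
python3 plan.py 592 -227 140 -.145 -.7 0
```

```text
clock 2.12 pos [ 516.3 -222.2  170.4] -> [ 579.9 -225.2  125.5] q [ 0.18  0.11  0.28  2.17 -0.49  0.49 -0.83] F [-0.3 -0.2 -1. ]
total v [72.2 -3.8 39.7] w [-0.036 -1.171  0.057] rel [36.1 -1.2 69. ]
12 rows of [ 6.  -0.3  3.3] [-0.003  -0.0976  0.0048]
```

Emit:
apply_moves --increments "6 -0.3 3.3 -0.003 -0.0976 0.0048; 6 -0.3 3.3 -0.003 -0.0976 0.0048; 6 -0.3 3.3 -0.003 -0.0976 0.0048; 6 -0.3 3.3 -0.003 -0.0976 0.0048; 6 -0.3 3.3 -0.003 -0.0976 0.0048; 6 -0.3 3.3 -0.003 -0.0976 0.0048; 6 -0.3 3.3 -0.003 -0.0976 0.0048; 6 -0.3 3.3 -0.003 -0.0976 0.0048; 6 -0.3 3.3 -0.003 -0.0976 0.0048; 6 -0.3 3.3 -0.003 -0.0976 0.0048; 6 -0.3 3.3 -0.003 -0.0976 0.0048; 6 -0.3 3.3 -0.003 -0.0976 0.0048"

```text
clock: 3.12
position: [580.6, -224.3, 125.3]
ee_rot: [-2.884, 0.206, 1.065]
wrist_force: [1.1, -0.5, -0.0]
width: 51.2
grip_force: 0.0
```

```bash
python3 plan.py 592.5 -227 85 -.145 -.7 0
```

```text
clock 3.12 pos [ 580.6 -224.3  125.3] -> [ 580.4 -225.2   70.5] q [ 0.09  0.92  0.34  1.13 -0.11  1.82 -1.3 ] F [ 1.1 -0.5 -0. ]
total v [35.5  1.2 41.8] w [-0.008  0.008  0.005] rel [35.6  1.5 41.7]
2 rows of [17.7  0.6 20.9] [-0.0041  0.0041  0.0026]
```

```bash
python3 plan.py 592.5 -227 36 -.145 -.7 0; python3 - <<'E'
from bench import *; import cv2,numpy as np
c=camera("side"); t=camera("top")
a=cv2.resize(c["frame"][190:290,270:390],None,fx=4,fy=4); b=cv2.resize(t["frame"][130:230,310:430],None,fx=4,fy=4)
cv2.imwrite("pics/pre2.png",cv2.resize(np.hstack([a,b]),(800,333)))
E
```

```text
clock 3.12 pos [ 580.6 -224.3  125.3] -> [ 580.4 -225.2   21.5] q [ 0.09  0.92  0.34  1.13 -0.11  1.82 -1.3 ] F [ 1.1 -0.5 -0. ]
total v [67.2  1.4 79.2] w [-0.008  0.008  0.005] rel [67.5  1.9 78.9]
3 rows of [22.4  0.5 26.4] [-0.0028  0.0027  0.0017]
```

View pics/pre2.png

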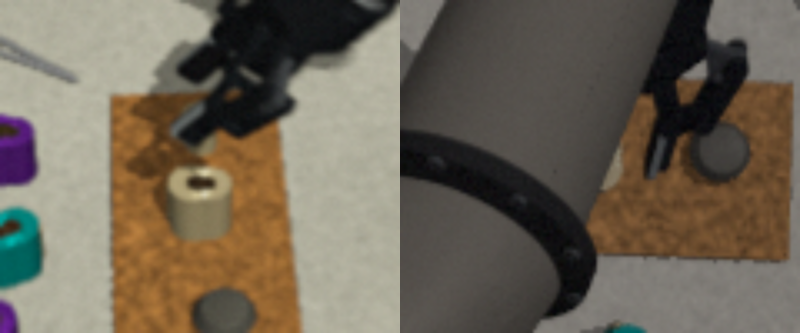

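The fingers straddle the bone (left half at 200,200), and the stone (right half at 720,150) is clear beside the right finger. Next comes the descent.

Emit:
apply_moves --increments "6.7 0.2 7.9 0 0 0; 6.7 0.2 7.9 0 0 0; 6.7 0.2 7.9 0 0 0; 6.7 0.2 7.9 0 0 0; 6.7 0.2 7.9 0 0 0; 6.7 0.2 7.9 0 0 0; 6.7 0.2 7.9 0 0 0; 6.7 0.2 7.9 0 0 0; 6.7 0.2 7.9 0 0 0; 6.7 0.2 7.9 0 0 0; 0 0 0 0 0 0"

```text
clock: 4.13
position: [580.2, -225.1, 21.7]
ee_rot: [-2.894, 0.207, 1.067]
wrist_force: [-0.9, 0.1, -0.4]
width: 51.4
grip_force: 0.0
```

Emit:
apply_moves --increments "0 0 0 0 0 0; 0 0 0 0 0 0; 0 0 0 0 0 0; 0 0 0 0 0 0; 0 0 0 0 0 0; 0 0 0 0 0 0; 0 0 0 0 0 0; 0 0 0 0 0 0; 0 0 0 0 0 0" --fingers 25 --force 25

```text
clock: 4.88
position: [581.5, -225.7, 24.5]
ee_rot: [-2.896, 0.208, 1.062]
wrist_force: [-0.1, -0.9, -2.4]
width: 33.1
grip_force: 26.4
```

```bash
python3 plan.py 592.5 -227 36 -.145 -.7 0
```

```text
clock 4.88 pos [ 581.5 -225.7   24.5] -> [ 580.4 -225.2   21.5] q [ 0.1   1.02  0.32  1.17 -0.13  1.68 -1.31] F [-0.1 -0.9 -2.4]
total v [ 1.  -0.3  3.1] w [0.001 0.003 0.001] rel [ 1.  -0.3  3. ]
1 rows of [ 1.  -0.3  3.1] [0.0007 0.0028 0.0013]
```

Emit:
apply_moves --increments "-3.2 0 -3.8 0 0 0; -6.4 0 -7.7 0 0 0; -12.9 0 -15.3 0 0 0; -12.9 0 -15.3 0 0 0; -12.9 0 -15.3 0 0 0; -12.9 0 -15.3 0 0 0; 0 0 0 0 0 0" --force 30

```text
clock: 5.47
position: [583.7, -227.0, 124.9]
ee_rot: [-2.903, 0.21, 1.052]
wrist_force: [0.6, -0.8, -0.2]
width: 33.2
grip_force: 30.5
```

```bash
python3 plan.py 592.5 -227 132 -.145 -.7 0; python3 plan.py 575 -150 240 .6 -.6 0; python3 - <<'E'
from bench import *; import cv2,numpy as np
c=camera("side")
cv2.imwrite("pics/lift.png",cv2.resize(c["frame"][170:290,250:410],None,fx=4,fy=4))
E
```

```text
clock 5.47 pos [ 583.7 -227.   124.9] -> [ 580.4 -225.2  117.5] q [ 0.09  0.92  0.34  1.13 -0.11  1.81 -1.31] F [ 0.6 -0.8 -0.2]
total v [ 2.1 -1.3  8. ] w [ 0.002 -0.005 -0.   ] rel [ 2.  -1.3  8. ]
1 rows of [ 2.1 -1.3  8. ] [ 0.0024 -0.0046 -0.0001]
clock 5.47 pos [ 583.7 -227.   124.9] -> [ 566.1 -156.1  224.3] q [ 0.09  0.92  0.34  1.13 -0.11  1.81 -1.31] F [ 0.6 -0.8 -0.2]
total v [-60.7 -75.9 -78.3] w [-0.447  0.092 -0.594] rel [-84.9 -67.5 -58.7]
8 rows of [-7.6 -9.5 -9.8] [-0.0559  0.0115 -0.0743]
```

View pics/lift.png

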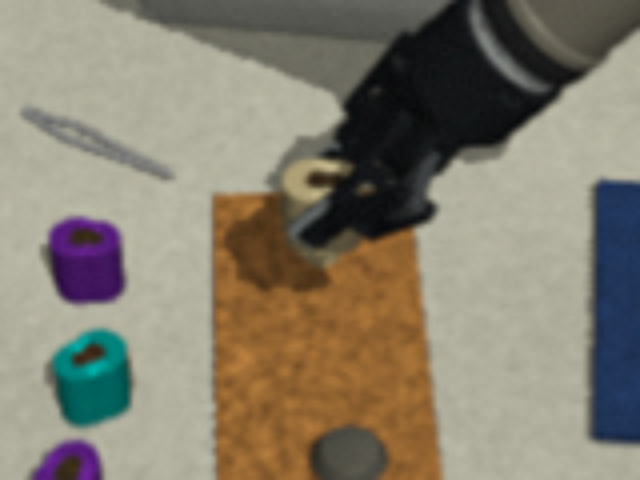

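The bone is held upright between the fingers at (320,200), and the board below is otherwise undisturbed. Next I carry it over with a turn about the vertical.

Emit:
apply_moves --increments "-7.6 -9.5 -9.8 -0.0559 0.0115 -0.0743; -7.6 -9.5 -9.8 -0.0559 0.0115 -0.0743; -7.6 -9.5 -9.8 -0.0559 0.0115 -0.0743; -7.6 -9.5 -9.8 -0.0559 0.0115 -0.0743; -7.6 -9.5 -9.8 -0.0559 0.0115 -0.0743; -7.6 -9.5 -9.8 -0.0559 0.0115 -0.0743; -7.6 -9.5 -9.8 -0.0559 0.0115 -0.0743; -7.6 -9.5 -9.8 -0.0559 0.0115 -0.0743"

```text
clock: 6.18
position: [568.4, -152.8, 218.7]
ee_rot: [2.716, 0.853, -0.85]
wrist_force: [0.5, -0.5, -0.9]
width: 33.5
grip_force: 30.6
```

```bash
python3 plan.py 550 -30 260 1.5 -.55 0
```

```text
clock 6.18 pos [ 568.4 -152.8  218.7] -> [549.3 -39.9 243.8] q [-0.15  0.6   0.24  1.4   0.23  1.63 -0.92] F [ 0.5 -0.5 -0.9]
total v [ 63.5 -75.3 -70.5] w [-0.494  0.047 -0.745] rel [  26.2 -103.9  -47.6]
9 rows of [ 7.1 -8.4 -7.8] [-0.0549  0.0052 -0.0828]
```

Emit:
apply_moves --increments "7.1 -8.4 -7.8 -0.0549 0.0052 -0.0828; 7.1 -8.4 -7.8 -0.0549 0.0052 -0.0828; 7.1 -8.4 -7.8 -0.0549 0.0052 -0.0828; 7.1 -8.4 -7.8 -0.0549 0.0052 -0.0828; 7.1 -8.4 -7.8 -0.0549 0.0052 -0.0828; 7.1 -8.4 -7.8 -0.0549 0.0052 -0.0828; 7.1 -8.4 -7.8 -0.0549 0.0052 -0.0828; 7.1 -8.4 -7.8 -0.0549 0.0052 -0.0828; 7.1 -8.4 -7.8 -0.0549 0.0052 -0.0828"

```text
clock: 6.93
position: [554.9, -38.6, 242.7]
ee_rot: [1.984, 1.849, -0.561]
wrist_force: [-0.2, 1.0, -0.9]
width: 33.4
grip_force: 30.5
```

```bash
python3 plan.py 535 100 260 2.3 -.55 0
```

```text
clock 6.93 pos [554.9 -38.6 242.7] -> [541.6  92.6 243.8] q [-0.35  0.31  0.05  1.75  0.51  1.34 -0.56] F [-0.2  1.  -0.9]
total v [111.9  30.6 -70. ] w [-0.419  0.    -0.682] rel [110.1 -22.6 -69. ]
9 rows of [12.4  3.4 -7.8] [-0.0465  0.     -0.0757]
```

Emit:
apply_moves --increments "12.4 3.4 -7.8 -0.0465 0 -0.0757; 12.4 3.4 -7.8 -0.0465 0 -0.0757; 12.4 3.4 -7.8 -0.0465 0 -0.0757; 12.4 3.4 -7.8 -0.0465 0 -0.0757; 12.4 3.4 -7.8 -0.0465 0 -0.0757; 12.4 3.4 -7.8 -0.0465 0 -0.0757; 12.4 3.4 -7.8 -0.0465 0 -0.0757; 12.4 3.4 -7.8 -0.0465 0 -0.0757; 12.4 3.4 -7.8 -0.0465 0 -0.0757"

```text
clock: 7.68
position: [548.1, 92.4, 243.9]
ee_rot: [1.073, 2.393, -0.305]
wrist_force: [0.0, 0.7, -0.9]
width: 33.2
grip_force: 30.5
```

```bash
python3 plan.py 550 177 210 2.907 -.7 0
```

```text
clock 7.68 pos [548.1  92.4 243.9] -> [561.9 174.2 195.5] q [-0.45  0.14 -0.13  1.96  0.66  1.05 -0.19] F [ 0.   0.7 -0.9]
total v [53.5 77.7 21.9] w [-0.358 -0.145 -0.493] rel [69.5 64.7 14.1]
7 rows of [ 7.6 11.1  3.1] [-0.0511 -0.0207 -0.0705]
```

Emit:
apply_moves --increments "7.6 11.1 3.1 -0.0511 -0.0207 -0.0705; 7.6 11.1 3.1 -0.0511 -0.0207 -0.0705; 7.6 11.1 3.1 -0.0511 -0.0207 -0.0705; 7.6 11.1 3.1 -0.0511 -0.0207 -0.0705; 7.6 11.1 3.1 -0.0511 -0.0207 -0.0705; 7.6 11.1 3.1 -0.0511 -0.0207 -0.0705; 7.6 11.1 3.1 -0.0511 -0.0207 -0.0705; 0 0 0 0 0 0"

```text
clock: 8.35
position: [563.6, 172.4, 193.8]
ee_rot: [0.286, 2.43, -0.108]
wrist_force: [-1.6, -0.4, -1.8]
width: 33.2
grip_force: 30.5
```

```bash
python3 plan.py 565.6 173.5 130 2.907 -.7 0
```

```text
clock 8.35 pos [563.6 172.4 193.8] -> [577.5 170.7 115.5] q [-0.51  0.13 -0.17  2.19  1.06  0.65 -0.16] F [-1.6 -0.4 -1.8]
total v [39.7  1.7 68.9] w [-0.003 -0.002  0.001] rel [39.6  1.8 69. ]
3 rows of [13.2  0.6 23. ] [-0.0011 -0.0008  0.0004]
```

Emit:
apply_moves --increments "9.9 0.4 17.2 0 0 0; 9.9 0.4 17.2 0 0 0; 9.9 0.4 17.2 0 0 0; 9.9 0.4 17.2 0 0 0; 0 0 0 0 0 0"

```text
clock: 8.77
position: [579.3, 169.0, 115.3]
ee_rot: [0.294, 2.43, -0.112]
wrist_force: [-0.1, -0.7, -1.2]
width: 32.9
grip_force: 30.5
```

```bash
python3 plan.py 617.1 161.2 122 2.907 -.7 0;  python3 - <<'E'
from bench import *; from h import *
c=camera("side");t=camera("top"); np.savez("side2.npz",**c);np.savez("top2.npz",**t)
a=cv2.resize(c["frame"][70:190,260:400],None,fx=4,fy=4);b=cv2.resize(t["frame"][110:230,140:280],None,fx=4,fy=4)
cv2.imwrite("pics/pp.png",cv2.resize(np.hstack([a,b]),(800,343)))
E
```

```text
clock 8.77 pos [579.3 169.  115.3] -> [629.  158.4 107.5] q [-0.53  0.28 -0.13  2.22  1.34  0.57 -0.47] F [-0.1 -0.7 -1.2]
total v [-33.9   1.4  38.6] w [-0.008 -0.003 -0.003] rel [-33.9   1.6  38.6]
2 rows of [-16.9   0.7  19.3] [-0.004  -0.0014 -0.0016]
```

View pics/pp.png

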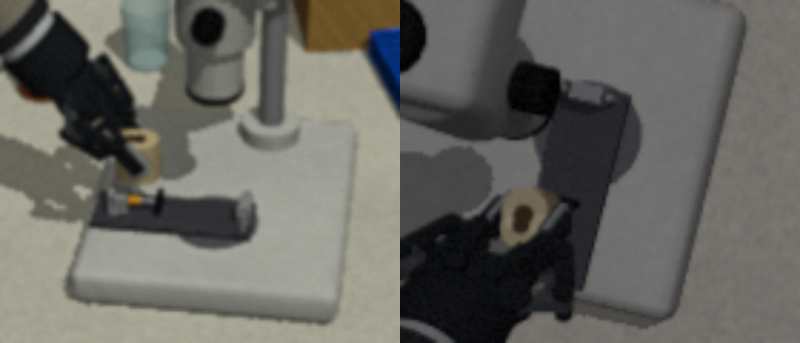

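The picture shows the bone upright in the hand above the sliding jaw (left 140,155; right 525,215), with the vice floor ahead clear and the microscope beyond. I check the bone's measured top against the expected pose.

```bash
python3 - <<'E'
from h import *
c_,s_=np.cos(-.235),np.sin(-.235)
for n in("top2","side2"):
    c=load(n+".npz"); P=cloud(c).reshape(-1,3); f=c["frame"].reshape(-1,3).astype(int)
    near=(np.abs(P[:,0]-568)<45)&(np.abs(P[:,1]-173)<40)&(P[:,2]>105)
    pale=near&(f[:,2]>f[:,0]+15)
    q=P[pale]; 
    if not len(q): print(n,"none"); continue
    zt=np.percentile(q[:,2],95); k=q[q[:,2]>zt-6]
    l=k[:,:2]-[643.4,154.9]; L=np.c_[l[:,0]*c_+l[:,1]*s_,-l[:,0]*s_+l[:,1]*c_]
    print(n,len(q),"ztop",round(zt,1),"x",np.round([L[:,0].min(),np.median(L[:,0]),L[:,0].max()],1),"y",np.round([L[:,1].min(),L[:,1].max()],1), "all z",np.round(np.percentile(q[:,2],[1,50,99]),0))
    A=np.c_[k[:,:2]-k[:,:2].mean(0),np.ones(len(k))]; print(" plane slope",np.round(np.linalg.lstsq(A,k[:,2],rcond=None)[0],3))
E
```

```text
top2 280 ztop 147.4 x [-98.5 -75.5 -55.6] y [-18.4  16.6] all z [116. 145. 163.]
 plane slope [-1.15000e-01 -1.06000e-01  1.45262e+02]
side2 150 ztop 145.0 x [-92.  -71.9 -54.9] y [-23.   13.4] all z [106. 139. 154.]
 plane slope [-1.25000e-01 -1.17000e-01  1.43024e+02]
```

```bash
python3 - <<'E'
from h import *
def slope(n,ctr,zc,pal=1):
    c=load(n+".npz"); P=cloud(c).reshape(-1,3); f=c["frame"].reshape(-1,3).astype(int)
    m=(np.hypot(P[:,0]-ctr[0],P[:,1]-ctr[1])<21)&(np.abs(P[:,2]-zc)<9)&(f[:,2]>f[:,0]+(15 if n!="x" else 0))
    k=P[m]; A=np.c_[k[:,:2]-ctr,np.ones(len(k))]; w=np.ones(len(k))
    for _ in range(20):
        b=np.linalg.lstsq(A*w[:,None],k[:,2]*w,rcond=None)[0]; r=k[:,2]-A@b; w=1/np.maximum(np.abs(r),.7)**.5
    print(n,len(k),np.round(b,3),"mad",round(np.median(np.abs(r)),2))
slope("top0",np.array([592.5,-226.5]),51);slope("side0",np.array([592.5,-228]),51)
slope("top1",np.array([592.5,-226.5]),51);slope("side1",np.array([592.5,-228]),51)
slope("top2",np.array([569,171.5]),145);slope("side2",np.array([570,171]),145)
E
```

```text
top0 209 [ 1.3000e-02 -5.0000e-03  5.1388e+01] mad 0.98
side0 188 [-3.2000e-02  5.3000e-02  5.0705e+01] mad 1.43
top1 218 [ 1.4000e-02 -3.0000e-03  5.1568e+01] mad 1.06
side1 188 [1.0000e-03 4.3000e-02 5.0793e+01] mad 1.28
top2 251 [-1.40000e-02 -1.00000e-02  1.44708e+02] mad 1.0
side2 78 [-3.7000e-02 -2.1000e-02  1.4238e+02] mad 1.6
```

Emit:
apply_moves --increments "-8.5 0.4 9.6 -0.002 -0.0007 -0.0008; -8.5 0.4 9.6 -0.002 -0.0007 -0.0008; -8.5 0.4 9.6 -0.002 -0.0007 -0.0008; -8.5 0.4 9.6 -0.002 -0.0007 -0.0008; 0 0 0 0 0 0"

```text
clock: 9.28
position: [633.8, 158.6, 112.8]
ee_rot: [0.289, 2.419, -0.099]
wrist_force: [0.8, -0.3, -1.5]
width: 33.2
grip_force: 30.5
```

```bash
python3 plan.py 637.6 156.3 91 2.907 -.7 0
```

```text
clock 9.28 pos [633.8 158.6 112.8] -> [649.5 153.5  76.5] q [-0.47  0.35 -0.09  2.14  1.38  0.51 -0.43] F [ 0.8 -0.3 -1.5]
total v [10.9 -1.5 38.4] w [ 0.003  0.007 -0.005] rel [11.1 -1.6 38.3]
2 rows of [ 5.5 -0.7 19.2] [ 0.0016  0.0037 -0.0023]
```

Emit:
apply_moves --increments "2.8 -0.4 9.6 0.0008 0.0018 -0.0012; 2.8 -0.4 9.6 0.0008 0.0018 -0.0012; 2.8 -0.4 9.6 0.0008 0.0018 -0.0012; 2.8 -0.4 9.6 0.0008 0.0018 -0.0012; 0 0 0 0 0 0; 0 0 0 0 0 0"

```text
clock: 9.78
position: [645.8, 155.4, 74.9]
ee_rot: [0.281, 2.431, -0.104]
wrist_force: [0.4, 0.8, -1.3]
width: 33.0
grip_force: 30.5
```

```bash
python3 plan.py 637.6 156.3 86 2.907 -.7 0
```

```text
clock 9.78 pos [645.8 155.4  74.9] -> [649.5 153.5  71.5] q [-0.47  0.43 -0.07  2.13  1.51  0.49 -0.54] F [ 0.4  0.8 -1.3]
total v [-0.9 -1.   5.2] w [ 0.002 -0.003  0.004] rel [-0.9 -1.   5.2]
1 rows of [-0.9 -1.   5.2] [ 0.0019 -0.0032  0.004 ]
```

Emit:
apply_moves --increments "-0.5 -0.5 2.6 0.001 -0.0016 0.002; -0.4 -0.5 2.6 0.001 -0.0016 0.002; 0 0 0 0 0 0; 0 0 0 0 0 0"

```text
clock: 10.12
position: [649.7, 153.8, 72.1]
ee_rot: [0.286, 2.426, -0.103]
wrist_force: [0.5, 0.5, -1.8]
width: 33.4
grip_force: 30.5
```

Emit:
apply_moves --increments "0.3 0 0.4 0 0 0; 0.3 0 0.4 0 0 0; 0.3 0 0.4 0 0 0; 0.3 0 0.4 0 0 0; 0 0 0 0 0 0; 0 0 0 0 0 0; 0 0 0 0 0 0"

```text
clock: 10.7
position: [649.8, 153.8, 69.9]
ee_rot: [0.286, 2.427, -0.104]
wrist_force: [0.1, -1.0, -0.8]
width: 32.9
grip_force: 30.5
```

Emit:
apply_moves --increments "0.3 0 0.4 0 0 0; 0.3 0 0.4 0 0 0; 0 0 0 0 0 0; 0 0 0 0 0 0"

```text
clock: 11.03
position: [650.1, 153.8, 69.4]
ee_rot: [0.286, 2.426, -0.104]
wrist_force: [-2.0, -0.1, 3.5]
width: 33.1
grip_force: 31.0
```

Emit:
apply_moves --increments "0.3 0 0.4 0 0 0; 0.3 0 0.4 0 0 0; 0 0 0 0 0 0; 0 0 0 0 0 0"

```text
clock: 11.37
position: [650.5, 153.9, 69.3]
ee_rot: [0.286, 2.424, -0.104]
wrist_force: [-5.5, 1.1, 7.9]
width: 33.0
grip_force: 31.7
```

Emit:
apply_moves --increments "0.3 0 0.4 0 0 0; 0.3 0 0.4 0 0 0; 0 0 0 0 0 0; 0 0 0 0 0 0"

```text
clock: 11.7
position: [651.0, 153.9, 69.3]
ee_rot: [0.286, 2.423, -0.104]
wrist_force: [-8.5, -0.7, 13.6]
width: 33.2
grip_force: 32.2
```

Emit:
apply_moves --increments "-0.3 0 -0.4 0 0 0; -0.3 0 -0.4 0 0 0; -0.3 0 -0.4 0 0 0; 0 0 0 0 0 0; 0 0 0 0 0 0"

```text
clock: 12.12
position: [650.8, 153.9, 69.3]
ee_rot: [0.286, 2.425, -0.103]
wrist_force: [-0.7, 0.3, 5.6]
width: 33.2
grip_force: 30.9
```

Emit:
apply_moves --increments "0 0 0 0 0 0; 0 0 0 0 0 0; 0 0 0 0 0 0; 0 0 0 0 0 0; 0 0 0 0 0 0; 0 0 0 0 0 0" --fingers 55

```text
clock: 12.62
position: [649.6, 153.7, 68.0]
ee_rot: [0.286, 2.427, -0.104]
wrist_force: [-0.4, 0.6, 0.5]
width: 46.9
grip_force: 0.0
```

```bash
python3 plan.py 580 170 150 2.907 -.7 0;  python3 - <<'E'
from bench import *; from h import *
c=camera("side");np.savez("side3.npz",**c)
a=cv2.resize(c["frame"][90:180,280:400],None,fx=5,fy=5)
cv2.imwrite("pics/rel.png",a)
E
```

```text
clock 12.62 pos [649.6 153.7  68. ] -> [591.9 167.2 135.5] q [-0.47  0.44 -0.07  2.13  1.54  0.48 -0.58] F [-0.4  0.6  0.5]
total v [  1.9  -0.3 -89.8] w [0. 0. 0.] rel [  1.9  -0.3 -89.8]
3 rows of [  0.6  -0.1 -29.9] [0.0002 0.0001 0.    ]
```

View pics/rel.png

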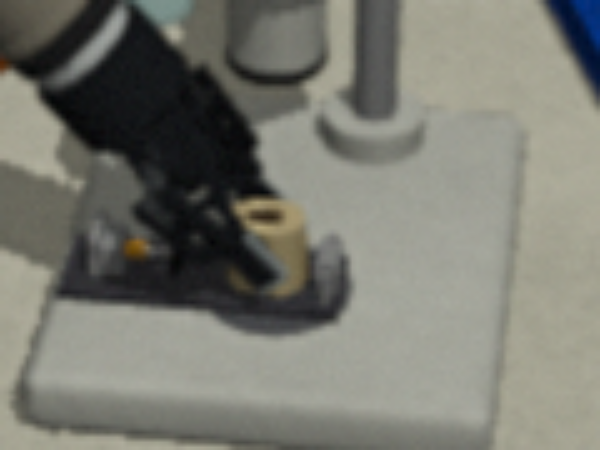

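The bone stands upright on the vice floor just short of the fixed jaw (bone at 270,250; jaw at 330,265), and the fingers are open. Retreat along the tool axis.

Emit:
apply_moves --increments "0 0 -6 0 0 0; 0 0 -10 0 0 0; 0 0 -16 0 0 0; 0 0 -20 0 0 0; 0 0 -20 0 0 0; 0 0 -20 0 0 0; 0 0 -15 0 0 0; 0 0 0 0 0 0"

```text
clock: 13.33
position: [582.2, 171.6, 152.9]
ee_rot: [0.284, 2.424, -0.099]
wrist_force: [0.1, -0.2, -0.2]
width: 46.9
grip_force: 0.0
```

```bash
cat > loc.py <<'E'
from bench import *; from h import *; import sys
c_,s_=np.cos(-.235),np.sin(-.235)
def loc(P): l=P[...,:2]-[643.4,154.9]; return np.stack([l[...,0]*c_+l[...,1]*s_,-l[...,0]*s_+l[...,1]*c_,P[...,2]-53],-1)
for n in("top","side"):
    c=camera(n); np.savez(n+"_l.npz",**c); Q=loc(cloud(c).reshape(-1,3)); f=c["frame"].reshape(-1,3).astype(int)
    box=(Q[:,0]>-60)&(Q[:,0]<24)&(np.abs(Q[:,1])<28)&(Q[:,2]>34)&(Q[:,2]<56)&(f[:,2]>f[:,0]+12)
    k=Q[box]
    if len(k)>5: print(n,"bone top",len(k),"x",np.round(np.percentile(k[:,0],[1,50,99]),1),"y",np.round(np.percentile(k[:,1],[1,50,99]),1),"z",np.round(np.percentile(k[:,2],[5,50,95]),1))
    j=Q[(Q[:,0]>-122)&(Q[:,0]<-35)&(np.abs(Q[:,1])<22)&(Q[:,2]>10)&(Q[:,2]<32)]
    if len(j): print(n,"jaw",len(j),"x",np.round(np.percentile(j[:,0],[0,2,50,98,100]),1),"y",np.round(np.percentile(j[:,1],[2,98]),1), "back part",np.round(np.median(j[j[:,0]<np.percentile(j[:,0],15)],0),1))
E
python3 loc.py; python3 plan.py 515 187 150 2.907 -.4 0
```

```text
top bone top 262 x [-26.   -4.9  16.2] y [-15.4  -1.   15.7] z [37.2 43.5 46. ]
top jaw 52 x [-106.4 -106.   -60.1  -54.6  -54.3] y [-14.9  12.9] back part [-103.7  -14.    13.3]
side bone top 126 x [-24.6  -3.3  16.3] y [-20.7  -6.6  16.3] z [35.5 42.3 45.5]
side jaw 102 x [-106.4 -106.1  -91.3  -54.2  -53.3] y [-16.9  12.4] back part [-104.9   -9.4   24. ]
clock 13.43 pos [582.8 170.  150.8] -> [522.2 185.3 132.5] q [-0.51  0.22 -0.14  2.2   1.22  0.58 -0.32] F [ 0.1  0.8 -0.2]
total v [ 63.1   0.8 -17.2] w [ 0.002  0.302 -0.   ] rel [ 59.5   0.8 -26.4]
4 rows of [15.8  0.2 -4.3] [ 0.0004  0.0754 -0.    ]
```

```bash
cat > t4.py <<'E'
from sim import *
q0=np.array([-.51,.22,-.14,2.2,1.22,.58,-.32])
def W(x,z): return (643.4+.9725*x,154.9-.2328*x,53+z)
for T in(.4,.55,.7,.85):
  q=q0; print("==",T)
  for x,z in((-150,90),(-140,12),(-118,12),(-80,12),(-130,20)):
    R,t=target(W(x,z),2.907,-T,19,0); q,m,e=go(q,R,t); print((x,z),np.round(q,2),"margin",round(m,2),"err",round(e,1))
E
python3 t4.py
```

```text
== 0.4
(-150, 90) [-0.4   0.15 -0.26  2.14  0.57  0.67  0.26] margin 0.26 err 0.0
(-140, 12) [-0.45  0.29 -0.2   2.19  0.77  0.53  0.06] margin 0.27 err 0.0
(-118, 12) [-0.42  0.32 -0.19  2.15  0.76  0.52  0.11] margin 0.27 err 0.0
(-80, 12) [-0.37  0.36 -0.19  2.09  0.73  0.52  0.19] margin 0.29 err 0.0
(-130, 20) [-0.43  0.29 -0.2   2.17  0.74  0.54  0.1 ] margin 0.29 err 0.0
== 0.55
(-150, 90) [-0.51  0.14 -0.23  2.22  0.87  0.64 -0.08] margin 0.24 err 0.0
(-140, 12) [-0.56  0.29 -0.17  2.27  1.16  0.54 -0.39] margin 0.19 err 0.0
(-118, 12) [-0.53  0.31 -0.16  2.24  1.15  0.52 -0.35] margin 0.19 err 0.0
(-80, 12) [-0.48  0.35 -0.14  2.18  1.14  0.5  -0.26] margin 0.22 err 0.0
(-130, 20) [-0.54  0.29 -0.17  2.25  1.12  0.54 -0.33] margin 0.21 err 0.0
== 0.7
(-150, 90) [-0.61  0.15 -0.22  2.3   1.19  0.69 -0.45] margin 0.16 err 0.0
(-140, 12) [-0.63  0.33 -0.19  2.34  1.48  0.65 -0.79] margin 0.12 err 0.0
(-118, 12) [-0.61  0.34 -0.17  2.31  1.5   0.63 -0.76] margin 0.12 err 0.0
(-80, 12) [-0.56  0.37 -0.14  2.26  1.52  0.58 -0.71] margin 0.15 err 0.0
(-130, 20) [-0.62  0.31 -0.18  2.32  1.46  0.64 -0.74] margin 0.14 err 0.0
== 0.85
(-150, 90) [-0.7   0.19 -0.23  2.37  1.44  0.81 -0.77] margin 0.09 err 0.0
(-140, 12) [-0.7   0.39 -0.22  2.4   1.69  0.83 -1.08] margin 0.06 err 0.0
(-118, 12) [-0.67  0.4  -0.19  2.37  1.72  0.8  -1.06] margin 0.06 err 0.0
(-80, 12) [-0.62  0.43 -0.16  2.32  1.77  0.75 -1.02] margin 0.09 err 0.0
(-130, 20) [-0.68  0.38 -0.21  2.38  1.68  0.81 -1.04] margin 0.08 err 0.0
```

```bash
python3 plan.py 497.5 189.8 123 2.907 -.45 19
```

```text
clock 13.43 pos [582.8 170.  150.8] -> [497.5 189.8 123. ] q [-0.51  0.22 -0.14  2.2   1.22  0.58 -0.32] F [ 0.1  0.8 -0.2]
total v [ 88.8  -0.5 -24.5] w [ 0.002  0.252 -0.   ] rel [ 84.8  -0.5 -35.3]
3 rows of [29.6 -0.2 -8.2] [ 0.0006  0.0839 -0.0001]
```

Emit:
apply_moves --increments "14.8 -0.1 -4.1 0 0.042 0; 14.8 -0.1 -4.1 0 0.042 0; 14.8 -0.1 -4.1 0 0.042 0; 14.8 -0.1 -4.1 0 0.042 0; 14.8 -0.1 -4.1 0 0.042 0; 14.8 -0.1 -4.1 0 0.042 0; 0 0 0 0 0 0; 0 0 0 0 0 0" --fingers 0

```text
clock: 14.1
position: [498.4, 188.6, 120.1]
ee_rot: [0.316, 2.676, -0.073]
wrist_force: [-0.4, 0.2, 0.3]
width: 0.1
grip_force: 0.0
```

```bash
python3 plan.py 502.4 188.7 66 2.907 -.45 19
```

```text
clock 14.1 pos [498.4 188.6 120.1] -> [502.4 188.7  66. ] q [-0.44  0.18 -0.24  2.21  0.74  0.6   0.08] F [-0.4  0.2  0.3]
total v [20.   1.  50.4] w [-0.001 -0.001 -0.001] rel [20.   1.1 50.5]
2 rows of [10.   0.5 25.2] [-0.0003 -0.0005 -0.0003]
```

Emit:
apply_moves --increments "5 0.3 12.6 0 0 0; 5 0.3 12.6 0 0 0; 5 0.2 12.6 0 0 0; 5 0.2 12.6 0 0 0; 0 0 0 0 0 0; 0 0 0 0 0 0"

```text
clock: 14.6
position: [501.8, 188.9, 65.8]
ee_rot: [0.315, 2.678, -0.074]
wrist_force: [-0.6, 0.7, -0.4]
width: -0.1
grip_force: 0.0
```

Emit:
apply_moves --increments "-3.6 0 1.74 0 0 0; -3.6 0 1.74 0 0 0; -3.6 0 1.74 0 0 0; -3.6 0 1.74 0 0 0; -3.6 0 1.74 0 0 0; 0 0 0 0 0 0; 0 0 0 0 0 0"

```text
clock: 15.18
position: [521.7, 184.7, 66.8]
ee_rot: [0.316, 2.676, -0.071]
wrist_force: [-0.7, 0.1, -0.4]
width: -0.3
grip_force: 0.0
```

```bash
cat > tcp.py <<'E'
from bench import *; import numpy as np
o=get_obs(); p=np.array(o["position"]); l=p[:2]-[643.4,154.9]; c,s=np.cos(-.235),np.sin(-.235); F=o["wrist_force"]
print("vice x",round(l[0]*c+l[1]*s,1),"y",round(-l[0]*s+l[1]*c,1),"z",round(p[2]-53,1),"Fx",round(F[0]*c+F[1]*s,1),"Fy",round(-F[0]*s+F[1]*c,1),"Fz",round(F[2],1),"q",np.round(o["joint_positions"],2),o["clock"])
E
python3 tcp.py
```

```text
vice x -125.3 y 0.6 z 13.8 Fx -0.7 Fy -0.1 Fz -0.4 q [-0.46  0.3  -0.18  2.21  0.9   0.5  -0.07] 15.1833
```

Emit:
apply_moves --increments "-1.8 0 0.9 0 0 0; -1.8 0 0.9 0 0 0; -1.8 0 0.9 0 0 0"

```text
clock: 15.43
position: [527.3, 183.5, 66.6]
ee_rot: [0.315, 2.677, -0.071]
wrist_force: [-0.0, 0.1, -0.1]
width: -0.1
grip_force: 0.0
```

Emit:
apply_moves --increments "-0.9 0 0.45 0 0 0; -0.9 0 0.45 0 0 0; -0.9 0 0.45 0 0 0"

```text
clock: 15.68
position: [530.2, 182.7, 66.5]
ee_rot: [0.315, 2.677, -0.071]
wrist_force: [0.6, 0.1, -0.1]
width: -0.1
grip_force: 0.0
```

Emit:
apply_moves --increments "-0.9 0 0.45 0 0 0; -0.9 0 0.45 0 0 0; -0.9 0 0.45 0 0 0"

```text
clock: 15.93
position: [531.5, 182.6, 66.0]
ee_rot: [0.315, 2.678, -0.071]
wrist_force: [-10.7, 1.0, 6.9]
width: -0.1
grip_force: 5.1
```

Emit:
apply_moves --increments "-0.9 0 0.45 0 0 0; -0.9 0 0.45 0 0 0; -0.9 0 0.45 0 0 0"

```text
clock: 16.18
position: [533.7, 182.1, 65.8]
ee_rot: [0.314, 2.679, -0.071]
wrist_force: [-9.8, -0.5, 7.5]
width: -0.1
grip_force: 5.1
```

```bash
python3 tcp.py
```

```text
vice x -113.0 y 0.9 z 12.8 Fx -9.4 Fy -2.8 Fz 7.5 q [-0.44  0.32 -0.18  2.19  0.89  0.5  -0.03] 16.1833
```

Emit:
apply_moves --increments "-0.9 0 0.45 0 0 0; -0.9 0 0.45 0 0 0; -0.9 0 0.45 0 0 0; -0.9 0 0.45 0 0 0; -0.9 0 0.45 0 0 0; -0.9 0 0.45 0 0 0; -0.9 0 0.45 0 0 0; -0.9 0 0.45 0 0 0; -0.9 0 0.45 0 0 0; -0.9 0 0.45 0 0 0; -0.9 0 0.45 0 0 0; -0.9 0 0.45 0 0 0"

```text
clock: 17.18
position: [545.5, 179.3, 65.7]
ee_rot: [0.314, 2.679, -0.072]
wrist_force: [-10.0, 0.8, 8.2]
width: 0.1
grip_force: 5.1
```

Emit:
apply_moves --increments "-0.9 0 0.45 0 0 0; -0.9 0 0.45 0 0 0; -0.9 0 0.45 0 0 0; -0.9 0 0.45 0 0 0; -0.9 0 0.45 0 0 0; -0.9 0 0.45 0 0 0"

```text
clock: 17.68
position: [551.4, 177.9, 65.7]
ee_rot: [0.314, 2.679, -0.072]
wrist_force: [-10.2, 0.4, 8.3]
width: -0.0
grip_force: 5.1
```

```bash
python3 tcp.py; python3 loc.py
```

```text
vice x -94.8 y 0.9 z 12.7 Fx -10.0 Fy -2.0 Fz 8.3 q [-0.41  0.34 -0.18  2.16  0.88  0.5   0.01] 17.6833
top bone top 263 x [-26.5  -5.1  16.2] y [-15.2  -0.7  15.9] z [38.  43.7 46.3]
top jaw 226 x [-103.   -97.3  -75.3  -35.8  -35. ] y [-13.5  14.6] back part [-92.8  -4.   26.7]
side bone top 125 x [-25.3  -4.1  16.1] y [-19.3  -6.7  16.4] z [35.2 41.8 45.3]
side jaw 144 x [-108.4 -105.7  -79.3  -35.8  -35.1] y [-17.2  11.9] back part [-102.4  -11.3   23.2]
```

Emit:
apply_moves --increments "-0.9 0 0.45 0 0 0; -0.9 0 0.45 0 0 0; -0.9 0 0.45 0 0 0; -0.9 0 0.45 0 0 0; -0.9 0 0.45 0 0 0"

```text
clock: 18.2
position: [556.3, 176.8, 65.6]
ee_rot: [0.314, 2.679, -0.072]
wrist_force: [-10.8, 0.8, 8.6]
width: 0.0
grip_force: 5.1
```

Emit:
apply_moves --increments "-0.9 0 0.45 0 0 0; -0.9 0 0.45 0 0 0; -0.9 0 0.45 0 0 0"

```text
clock: 18.45
position: [559.1, 176.1, 65.5]
ee_rot: [0.314, 2.679, -0.072]
wrist_force: [-10.8, 0.7, 7.9]
width: 0.2
grip_force: 5.4
```

```bash
python3 tcp.py; python3 loc.py | grep bone
```

```text
vice x -87.0 y 1.0 z 12.5 Fx -10.7 Fy -1.9 Fz 7.9 q [-0.4   0.35 -0.18  2.14  0.88  0.49  0.02] 18.45
top bone top 266 x [-24.9  -3.9  17. ] y [-15.5  -0.8  15.9] z [37.5 43.6 46.1]
side bone top 131 x [-24.5  -1.3  18.9] y [-19.8  -5.7  18.3] z [35.3 42.1 45.8]
```

Emit:
apply_moves --increments "-0.9 0 0.45 0 0 0; -0.9 0 0.45 0 0 0; -0.9 0 0.45 0 0 0"

```text
clock: 18.8
position: [561.9, 175.5, 65.4]
ee_rot: [0.314, 2.679, -0.072]
wrist_force: [-10.9, 0.9, 8.6]
width: 0.1
grip_force: 5.4
```

```bash
python3 tcp.py; python3 loc.py | grep bone
```

```text
vice x -84.0 y 1.0 z 12.4 Fx -10.8 Fy -1.6 Fz 8.6 q [-0.4   0.35 -0.18  2.14  0.88  0.49  0.03] 18.8
top bone top 262 x [-22.7  -1.5  19.7] y [-15.4  -1.1  15.5] z [36.9 43.6 45.9]
side bone top 132 x [-21.8   0.7  21.7] y [-18.9  -6.2  15.3] z [34.9 41.9 45.8]
```

Emit:
apply_moves --increments "-0.9 0 0.45 0 0 0; -0.9 0 0.45 0 0 0"

```text
clock: 19.07
position: [563.8, 175.0, 65.4]
ee_rot: [0.314, 2.679, -0.072]
wrist_force: [-11.6, 0.6, 10.2]
width: -0.1
grip_force: 5.8
```

```bash
python3 tcp.py; python3 loc.py | grep bone
```

```text
vice x -82.1 y 1.0 z 12.4 Fx -11.4 Fy -2.1 Fz 10.2 q [-0.4   0.35 -0.18  2.13  0.87  0.49  0.03] 19.0667
top bone top 259 x [-21.7  -0.4  20.8] y [-15.8  -0.6  15.1] z [38.1 43.7 46.1]
side bone top 132 x [-21.6   1.4  21.7] y [-21.2  -6.8  16.5] z [35.  41.9 46.6]
```

Emit:
apply_moves --increments "-0.9 0 0.45 0 0 0; -0.9 0 0.45 0 0 0"

```text
clock: 19.33
position: [565.5, 174.6, 65.3]
ee_rot: [0.314, 2.68, -0.072]
wrist_force: [-12.7, 0.4, 9.7]
width: 0.3
grip_force: 6.4
```

```bash
python3 tcp.py; python3 loc.py | grep bone
```

```text
vice x -80.4 y 1.0 z 12.3 Fx -12.5 Fy -2.6 Fz 9.7 q [-0.39  0.35 -0.18  2.13  0.87  0.49  0.04] 19.3333
top bone top 261 x [-21.7  -0.3  21.1] y [-15.2  -0.8  15.8] z [38.5 43.4 46.3]
side bone top 126 x [-21.4   0.6  21.5] y [-19.5  -5.2  15.4] z [35.3 42.1 45.1]
```

Emit:
apply_moves --increments "-0.9 0 0.45 0 0 0; -0.9 0 0.45 0 0 0"

```text
clock: 19.6
position: [567.2, 174.2, 65.2]
ee_rot: [0.313, 2.68, -0.072]
wrist_force: [-14.9, 1.4, 10.6]
width: 0.0
grip_force: 7.1
```

```bash
python3 tcp.py; python3 loc.py | grep bone
```

```text
vice x -78.6 y 1.1 z 12.2 Fx -14.8 Fy -2.1 Fz 10.6 q [-0.39  0.35 -0.18  2.13  0.87  0.49  0.04] 19.6
top bone top 258 x [-21.3  -0.4  20.5] y [-14.9  -0.6  15.3] z [39.6 43.6 46.3]
side bone top 125 x [-21.1   1.   21.9] y [-20.3  -4.8  15.8] z [35.9 42.3 45.3]
```

Emit:
apply_moves --increments "-0.6 0 0.3 0 0 0; -0.6 0 0.3 0 0 0; 0 0 0 0 0 0"

```text
clock: 19.95
position: [568.4, 174.0, 65.2]
ee_rot: [0.313, 2.68, -0.072]
wrist_force: [-14.0, 1.9, 11.0]
width: -0.2
grip_force: 7.0
```

```bash
python3 tcp.py
```

```text
vice x -77.4 y 1.1 z 12.2 Fx -14.0 Fy -1.4 Fz 11.0 q [-0.39  0.36 -0.18  2.13  0.87  0.49  0.05] 19.95
```

Emit:
apply_moves --increments "0.9 0 -0.45 0 0 0; 1.8 0 -0.9 0 0 0; 3.6 0 -1.74 0 0 0; 9 0 -4.35 0 0 0; 9 0 -4.35 0 0 0; 9 0 -4.35 0 0 0; 0 0 -20 0 0 0; 0 0 -30 0 0 0; 0 0 -30 0 0 0; 0 0 0 0 0 0; 0 0 0 0 0 0"

```text
clock: 20.87
position: [501.7, 190.6, 139.8]
ee_rot: [0.314, 2.674, -0.068]
wrist_force: [-0.3, -0.6, -0.2]
width: 0.0
grip_force: 0.0
```

```bash
python3 tcp.py; sed -i 's/Q\[:,0\]<-35)/Q[:,0]<-24)/' loc.py; python3 loc.py; python3 - <<'E'
from h import *
c=load("side_l.npz"); t=load("top_l.npz")
a=cv2.resize(c["frame"][90:180,280:400],None,fx=4,fy=4);b=cv2.resize(t["frame"][110:200,150:270],None,fx=4,fy=4)
cv2.imwrite("pics/end.png",cv2.resize(np.hstack([a,b]),(800,300)))
E
```

```text
vice x -146.1 y 1.7 z 86.8 Fx -0.1 Fy -0.7 Fz -0.2 q [-0.41  0.15 -0.26  2.18  0.69  0.63  0.14] 20.8667
top bone top 262 x [-21.5  -0.   22. ] y [-15.7  -0.7  15.5] z [37.8 43.5 46.2]
top jaw 187 x [-69.6 -69.1 -55.2 -24.5 -24.2] y [-13.9  15.4] back part [-67.8  -1.6  26.4]
side bone top 129 x [-21.3   1.8  21.9] y [-20.1  -6.   16. ] z [35.1 41.7 45.7]
side jaw 89 x [-69.7 -68.  -55.6 -25.5 -24. ] y [-16.6  12.8] back part [-66.7  -7.1  24.5]
```

View pics/end.png

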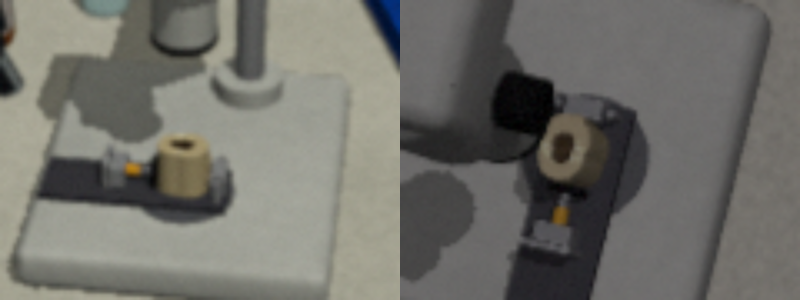

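The final view shows the bone upright and clamped between pad and fixed jaw (left 183,165; right 570,150), with the hand well clear. I hand it in.

```bash
python3 -c "
from bench import *
print(finish_job())"
```

```text
the job is handed in; nothing more can be done
None
```

The tall bone stands upright in the vice, held by the jaw's sprung pad with about 4.5–5 N judging from the push force and jaw travel; the hand is clear of everything and the job is handed in.

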